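Lock a carton into the carrying cradle

ROBOT

A 7-joint arm with a two-finger parallel gripper is mounted at the origin on a cart in front of the work surface, level with it; the furniture and walls round the work are solid. World frame = base frame: x ahead of the robot, y to its left, z up, the work surface at z = 0. Lengths are in m, angles in rad, forces in N, time in s.
With the tool pointing down it reaches from about 0.425 to 0.875 m from the base axis. Payload 4.7 kg.
Tool frame: the origin (TCP) lies at the very end of the fingers, on their centre line; the grasp point (between the pads) lies behind it (ctrl.tcp_to_grasp is the y of the grasp point in the tool frame, in m); y points along the fingers, x is the direction in which the jaws open and shut, and the axes are right-handed (so a half turn about y gives the same grasp; the last joint's range is limited). The gripper opens to 87 mm and grips with 3 to 60 N. Pads are 19 mm wide; open, the fingers measure 117 mm over their backs; the gripper's body (75 mm by 190 mm) begins 51 mm behind the grasp point.
Start: joints at [1.256, 0.321, -0.07, 1.45, 0.023, 1.371, -0.057], TCP at [0.21, -0.615, 0.223] pointing down, gripper open.
Joint ranges: [-2.86, 2.86], [-0.3, 2.09], [-1.38, 1.24], [0.06, 2.45], [-1.56, 4.7], [0.09, 2.05], [-2.69, 2.69]. Speed limits (rad/s): [2.57, 2.57, 3.14, 3.14, 3.14, 3.14, 3.14].

INTERFACE

Orientations are given as a rotation vector (axis times angle).
In Python, from bench import ctrl, get_image, workorder gives the robot as it stands.
- The arm moves only by the tool drive_tool, never from a script. Its argument "increments" is text: rows parted by semicolons, each of 5 numbers parted by spaces: the shift along the tool's x, y, z in mm, then the turn about the tool's y in degrees, then the closure in counts, from 0 (fully open) to 255 (shut). In form: tx ty tz yaw fingers; .... A call has 1 to 20 rows; each row shifts and turns the commanded pose from where the row before left it, along the tool's axes as they then stand; what a row does not reach is not made up. A row lasts 1/8 s, in which the tool goes at most 62.5 mm and 10.7 degrees, less where a joint would pass 70% of its speed; a pose out of reach is approached as far as the arm can. A call is refused whole if a number of a shift passes 62.5 or a number of a turn 10.7, either way. A call with a gripper value outside its range is refused whole. The fingers move at their own pace and stop on an object; "squeeze" is the grip in N (left out, the last holds). Time passes only in rows, so rows that do not move let the fingers close. It gives the time, the measured TCP pose, the force and the opening at its end, in the units of the state.
- ctrl.get_state(): the state, without advancing time (a new reading comes with each control period).
- get_image(name): name is "scene" or "side" or "wrist"; returns a dict with "img" (400x640x3 uint8, red, green, blue), "mtx" (3x3 intrinsics, pixels), "camera_from_world" (4x4, takes a point from world to camera coordinates). Camera axes: x right, y up, looking along -z (the intrinsics and any distortion apply to the point x, -y, -z); pixel columns grow to the right and rows downward; lengths in m; the calibration is good to about 2 mm. The wrist camera is an equidistant fisheye: a pixel r from the principal point sees the ray r / f radians off the axis. A picture is of the moment at which its call begins. There is no depth.
- workorder.close_job(): hands the job in, once; it reports no verdict.
The state is a dict: "time": time; "joint_positions": joint angles; "qd": joint speeds; "joint_torque": joint torques, N m; "position": TCP position; "tool_rot": TCP orientation; "ft_force": force on the tool from outside, world axes, zero at the start; "torque": the same for the moment, N m; "grip_width": opening from 0.0 (shut) to 1.0 (fully open).
Only numpy, scipy, OpenCV 4.12 (cv2) and the standard library are available. Lean on these libraries where they do the work, as an engineer would, in place of code of your own. Each camera call takes 0.05 s, during which the arm holds its last target.

TASK

Make the carton of cover glasses ready to carry: set it flat in the cradle's pocket, then fit the steel hold-down bar over it - tilt the bar to work its long oblong link past the wide red head of the stud, then level it so that its small ring drops over the pin and both ends lie fully down on their bosses. Last, slide the blue forked catch fully home over the ring, let go, and leave the other things on the bench where they are.

Things in the scene. Friction and masses are not known exactly. Their poses are not given: they have to be found in the camera images.
- cradle: White cradle fixed on the bench, base plate 225 x 112 x 8 mm. Origin: underside, below the middle of the carton pocket; z up, +x from stud to pin, +y towards the catch. In this frame (mm): stud axis at x=-85, y=0; pin axis at x=70, y=0; the catch's track is a block at x=50..90, y=28..100, up to z=55.
- pocket (a point): Centre of the pocket's floor, 8 mm above the bench; axes as the cradle's. The pocket is 102 mm (cradle x) by 71 mm (cradle y), formed by four L-shaped corner stops 11 mm high; between them the sides are open (66 mm gaps in the long sides, 39 mm in the ends). The carton's 90 mm side goes along cradle x.
- stud_head (a point): Centre of the underside of the stud's red head, 72 mm above the bench; axes as the cradle's. The head is 60 mm long (cradle x), 14 mm wide, round-ended, 8 mm thick (72 to 80 mm above the bench), on a neck 14 mm in diameter.
- stud_seat (a point): Point on the stud's axis, 50 mm above the bench (4 mm above its boss, 36 mm in diameter), where the centre of the bar's oblong link must come to rest. Axes as the cradle's.
- pin_seat (a point): Point on the pin's axis, 50 mm above the bench (4 mm above its boss, 34 mm in diameter), where the centre of the bar's ring must come to rest; axes as the cradle's. The pin is 12 mm in diameter with a tapered cap 14 mm in diameter, tip 71 mm above the bench.
- carton_center (a point): Centre (18 mm up) of the loose white and blue carton of cover glasses, 60 mm (own x) by 90 mm (own y) by 36 mm high, 0.15 kg; lies flat on the bench; either way round will do. Grasp across the 60 mm.
- hold_bar: Loose steel hold-down bar, 0.18 kg, 201 mm long over all, 24 mm wide, 8 mm thick, lying flat with its orange grip up. Origin: underside, below the grip; +x from the oblong link to the ring, z up. It balances near the grip. Fitted, its axes match the cradle's, with its origin 46 mm above the cradle's.
- bar_grip (a point): Centre of the bar's orange grip, 27.5 mm above the bar's underside. The grip is 50 mm long (bar x), 16 mm wide (bar y) and stands from 8 to 45 mm above the underside; grasp it across y. Axes as the bar's.
- bar_eye (a point): Centre of the oblong link, at bar x = -85 mm, 4 mm above the underside. 8 mm round steel, round-ended; opening 46 mm (bar x) by 22 mm, too short for the head when level: dip this end about 0.55 rad, take its outer bend down past the head's outer (-x) end, draw it under the head in cradle +x up to the neck, level it partly until its inner end is below the head, move back to centre, level.
- bar_ring (a point): Centre of the ring at the other end of the bar, at bar x = +70 mm, 4 mm above the underside: 8 mm round steel, opening 22 x 22 mm. Axes as the bar's.
- catch_grip (a point): Centre of the blue catch's upright lug, 78 mm above the bench; axes as the cradle's. The lug is 26 mm (cradle x) by 12 mm (cradle y), from 62 to 92 mm above the bench, 78 mm from the pin's axis in cradle +y when open, 38 mm when shut. The catch's plate lies 56 to 62 mm above the bench, 2 mm above a seated ring.
- catch (a joint): Travel of the catch in m: 0 open, 0.040 fully home with its fork round the pin over the ring; it moves in cradle -y, with about 2.5 N of friction, and stays where left.
- tip_box: Bystander: loose blue pipette tip box, 84x122x68 mm, at the far left; origin under its centre.
- beaker: Bystander: loose clear beaker, 63 mm across, 75 mm high; origin under its centre.
- dish: Bystander: loose culture dish, 90 mm across, 15 mm high; origin under its centre.
Not all that is in view belongs to the job. Leave any black or green look-alike of the part that bears carton_center alone.

How it is judged:
By the outcome, as a careful person would: the job done as asked, in the order asked, and still so for the second after the job is handed in, with the robot touching nothing.
It also fails if it takes over 64 s, if anything falls off the work surface, if the arm or the gripper's body presses on something with over 40 N, if the wrist force passes 120 N, or if a joint passes its speed limit or range.

## Working session

There is one attempt and no reset: what is moved stays moved. The work goes in short steps, Python scripts to look and compute and a tool call to move; the robot and the scene stay as the last step left them, time stands still between calls to the robot, and variables do not carry over. Pictures are saved under pics/ and viewed, and the job is handed in when it is done.

Besides the shell and the picture viewer there is one more tool, called after "Request:" in YAML: its name, and indented under it one key for each argument. drive_tool: Moves the arm, as the interface text tells. Its arguments: {"type":"object","properties":{"increments":{"type":"string"},"squeeze":{"type":"number"}},"required":["increments"]}

```bash
mkdir -p pics; ls; python3 - <<'E'
from bench import ctrl,get_image
import cv2
print(ctrl.get_state()); print(ctrl.tcp_to_grasp)
for n in("scene","side","wrist"):
    d=get_image(n); cv2.imwrite(f"pics/{n}0.png",d["img"][:,:,::-1]); print(n,d["mtx"].tolist(),d["camera_from_world"].round(4).tolist(),[k for k in d])
E
```

```text
pics
{'time': 0.0, 'joint_positions': array([ 1.25608598,  0.32181426, -0.07007583,  1.45168169,  0.0226121 ,
        1.37078959, -0.05687993]), 'qd': array([ 1.39506354e-03, -1.43611214e-04,  3.68229401e-04,  7.28504436e-05,
        2.19355571e-04,  1.12690758e-03,  2.94391931e-04]), 'joint_torque': array([-1.21813091e-04, -4.91287029e+01, -4.03951239e-01, -3.12532961e+01,
       -6.38588704e-02,  4.40629700e-02,  1.73648696e-04]), 'position': array([ 0.20966036, -0.6146721 ,  0.22146377]), 'tool_rot': array([-1.3459749 ,  0.96481426, -0.96214262]), 'ft_force': array([ 1.04284867,  0.39678025, -1.01523006]), 'torque': array([-0.03152623, -0.03144928, -0.02010457]), 'grip_width': 1.0017159334832075}
-0.0187
scene [[449.31190845752263, 0.0, 325.0436661187113], [0.0, 449.31190845752263, 200.07847701156734], [0.0, 0.0, 1.0]] [[-0.7525, -0.6586, 0.0092, 0.3782], [0.3252, -0.3594, 0.8747, -0.2313], [-0.5728, 0.6612, 0.4846, -1.3237], [0.0, 0.0, 0.0, 1.0]] ['img', 'mtx', 'camera_from_world']
side [[450.15385830182584, 0.0, 327.17464215506845], [0.0, 450.15385830182584, 202.10310428998932], [0.0, 0.0, 1.0]] [[-0.9535, -0.3013, -0.0081, 0.4774], [0.1918, -0.6271, 0.7549, -0.1603], [-0.2325, 0.7183, 0.6558, -1.2267], [0.0, 0.0, 0.0, 1.0]] ['img', 'mtx', 'camera_from_world']
wrist [[309.70691628693146, 0.0, 319.2632359792705], [0.0, 309.70691628693146, 197.20094555972597], [0.0, 0.0, 1.0]] [[0.3231, -0.9464, -0.0019, -0.6492], [0.9112, 0.3116, -0.2693, 0.0333], [0.2555, 0.0853, 0.9631, -0.3912], [0.0, 0.0, 0.0, 1.0]] ['img', 'mtx', 'camera_from_world']
```

View pics/scene0.png

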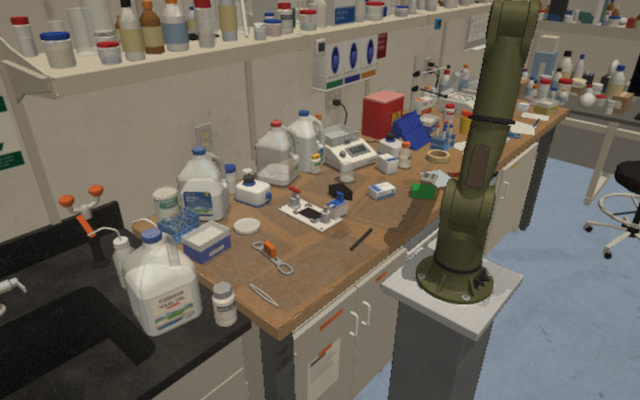

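View pics/side0.png

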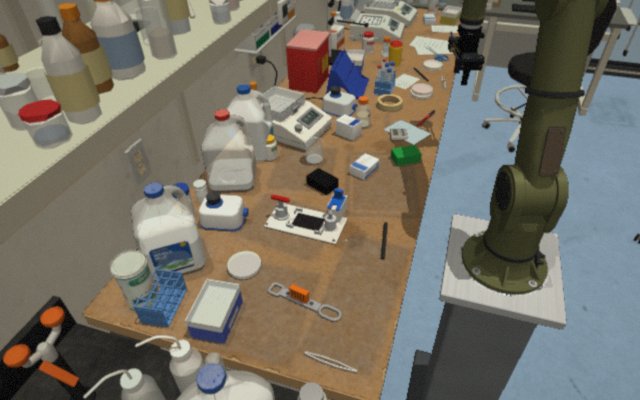

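View pics/wrist0.png

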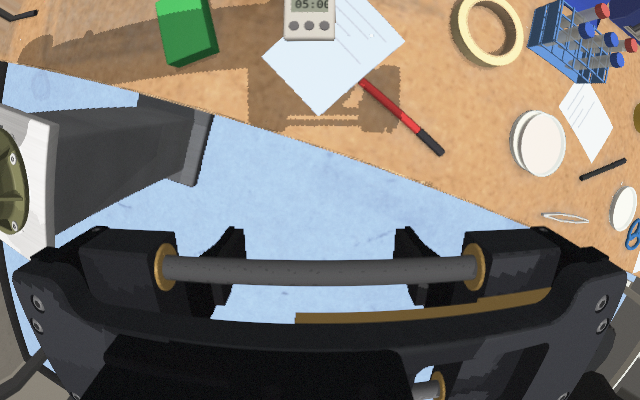

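```bash
cat > h.py <<'E'
import numpy as np,cv2
from scipy.spatial.transform import Rotation as R
from bench import ctrl,get_image
D=np.diag([1,-1,-1.])
def ray(d,uv):
    K=d["mtx"];T=d["camera_from_world"]
    x=(uv[0]-K[0,2])/K[0,0];y=(uv[1]-K[1,2])/K[1,1]
    if d.get("fish"):
        r=np.hypot(x,y); s=np.sin(r)/r if r>1e-9 else 1; v=np.array([x*s,y*s,np.cos(r)])
    else: v=np.array([x,y,1.])
    Rw=T[:3,:3].T; o=-Rw@T[:3,3]; v=Rw@(D@v)
    return o,v/np.linalg.norm(v)
def onz(d,uv,z):
    o,v=ray(d,uv); return o+v*(z-o[2])/v[2]
def proj(d,p):
    K=d["mtx"];T=d["camera_from_world"]; c=D@(T[:3,:3]@np.asarray(p,float)+T[:3,3])
    if d.get("fish"):
        th=np.arctan2(np.hypot(c[0],c[1]),c[2]); n=np.hypot(c[0],c[1])+1e-12; a=c[:2]/n*th
    else: a=c[:2]/c[2]
    return np.array([K[0,0]*a[0]+K[0,2],K[1,1]*a[1]+K[1,2]])
def tri(obs):
    A=np.zeros((3,3));b=np.zeros(3);rs=[]
    for d,uv in obs:
        o,v=ray(d,uv);P=np.eye(3)-np.outer(v,v);A+=P;b+=P@o;rs.append((o,P))
    p=np.linalg.solve(A,b); return p,[float(np.linalg.norm(P@(p-o)))*1000 for o,P in rs]
def im(n):
    d=get_image(n)
    if n=="wrist": d["fish"]=True
    return d
def save(d,f,box=None,s=1):
    i=d["img"][:,:,::-1]
    if box: x0,y0,x1,y1=box; i=i[y0:y1,x0:x1]
    if s!=1: i=cv2.resize(i,None,fx=s,fy=s,interpolation=cv2.INTER_CUBIC)
    cv2.imwrite("pics/"+f,i)
E
python3 - <<'E'
from h import *
s=im("side");c=im("scene");import pickle
pickle.dump((s,c),open("v0.pkl","wb"))
save(s,"side_c1.png",(230,100,430,250),4)
save(s,"side_c2.png",(220,230,420,380),4)
save(c,"scene_c1.png",(240,140,440,290),4)
for n,uv in dict(box=(364,166),box2=(348,126),black=(322,181),green=(406,155),stud=(280,205),catch=(338,203),grip=(299,293)).items():print(n,onz(s,uv,0.03).round(3))
E
```

```text
box [ 0.457 -0.273  0.03 ]
box2 [ 0.576 -0.502  0.03 ]
black [ 0.567 -0.155  0.03 ]
green [ 0.334 -0.377  0.03 ]
stud [ 0.652 -0.006  0.03 ]
catch [ 0.487 -0.066  0.03 ]
grip [0.483 0.287 0.03 ]
```

View pics/side_c1.png

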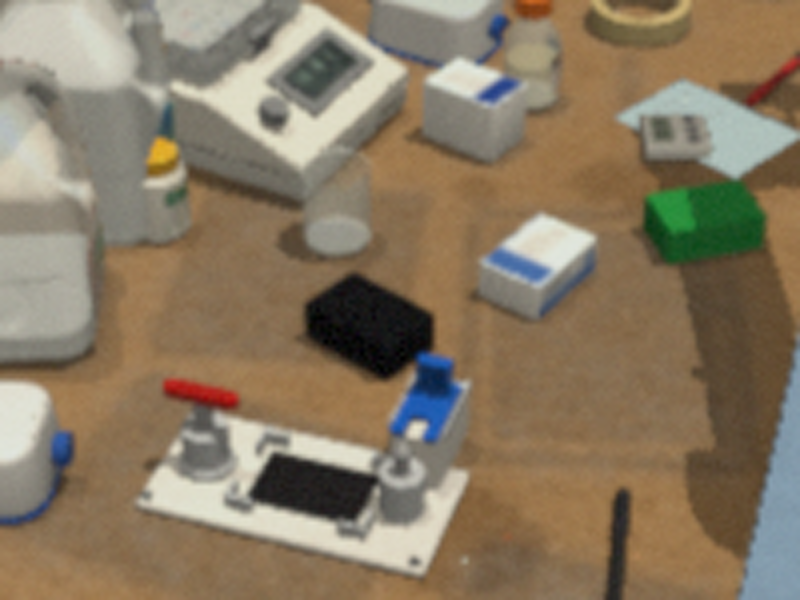

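View pics/scene_c1.png

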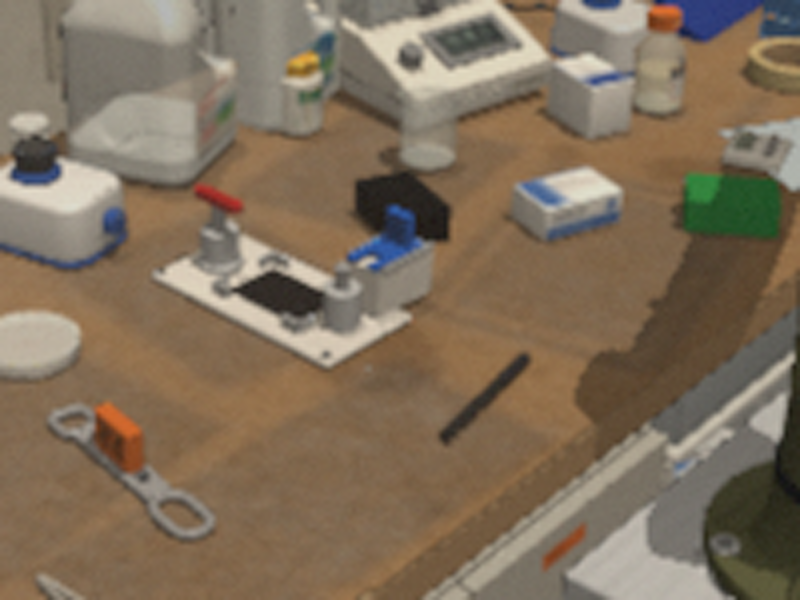

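View pics/side_c2.png

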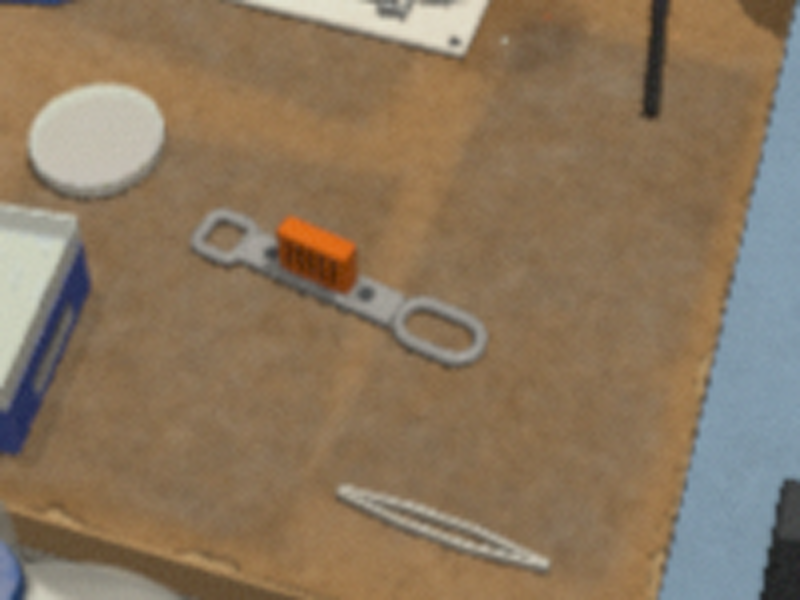

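```bash
python3 - <<'E'
from h import *
import pickle
s,c=pickle.load(open("v0.pkl","rb"))
st=ctrl.get_state(); M=R.from_rotvec(st["tool_rot"]).as_matrix(); print(M.round(3))
T=im("wrist")["camera_from_world"]; o=-T[:3,:3].T@T[:3,3]; print("cam",o, "in tool",M.T@(o-st["position"]), (M.T@T[:3,:3].T).round(3))
# two-view points (side crop x4 origin 230,100 ; c2 origin 220,230; scene crop origin 240,140)
S=lambda x,y:(230+x/4,100+y/4); S2=lambda x,y:(220+x/4,230+y/4); C=lambda x,y:(240+x/4,140+y/4)
P={"stud head":(S(201,393),C(218,197)),"pin cap":(S(401,452),C(342,270)),"lug top":(S(434,360),C(402,214)),
"carton top":(S(538,243),C(568,190)),"grip top":(S2(318,238),C(119,432)),"ring":(S2(222,238),C(72,420)),"link":(S2(440,330),C(181,510)),
"plate corner R":(S(465,478),C(410,320)),"plate corner front":(S(420,577),C(328,366)),"corner L":(S(138,505),C(155,274)),
"dish":(S2(96,140),C(36,340)),"beaker base":(S(336,240),C(428,155)),"black":(S(370,320),C(402,205))}
for k,(a,b) in P.items():
    p,r=tri([(s,a),(c,b)]); print(k,p.round(4),np.round(r,1))
E
```

```text
[[ 0.323 -0.     0.946]
 [-0.946  0.001  0.323]
 [-0.001 -1.    -0.   ]]
cam [ 0.27936214 -0.59156981  0.38498707] in tool [ 0.00019153 -0.1629665   0.0733881 ] [[ 1.    -0.     0.   ]
 [ 0.     0.269 -0.963]
 [ 0.     0.963  0.269]]
stud head [0.6383 0.0157 0.0785] [0.3 0.3]
pin cap [0.4855 0.0177 0.0621] [0.4 0.4]
lug top [ 0.4842 -0.0612  0.086 ] [0.1 0.1]
carton top [ 0.4629 -0.2979  0.0296] [3.1 3.1]
grip top [0.4858 0.2789 0.0294] [2.7 2.7]
ring [0.5522 0.2747 0.0047] [1.2 1.2]
link [0.3968 0.3035 0.0098] [1.3 1.3]
plate corner R [ 4.51e-01 -3.49e-02  4.00e-04] [0.8 0.8]
plate corner front [0.4531 0.0741 0.0025] [1.7 1.7]
corner L [0.6728 0.0676 0.005 ] [1.8 1.8]
dish [0.6651 0.2197 0.0053] [4.5 4.5]
beaker base [ 0.6412 -0.2952  0.0043] [3. 3.]
black [ 0.5695 -0.1677  0.0234] [0.2 0.2]
```

Request:
drive_tool:
  increments: "-15 0 22 0 0; -22 0 34 0 0; -22 0 34 0 0; -22 0 34 0 0; -22 0 34 0 0; -22 0 34 0 0; -22 0 34 0 0; -22 0 34 0 0; -22 0 34 0 0; -15 0 22 0 0; 0 0 0 0 0"

```text
time: 1.68
position: [0.444, -0.3159, 0.2227]
tool_rot: [-1.348, 0.96, -0.96]
ft_force: [-1.2, -0.6, -0.5]
grip_width: 0.996
```

```bash
python3 - <<'E'
from h import *
import pickle
w=im("wrist");st=ctrl.get_state();print(st["time"],st["position"],st["joint_positions"].round(2))
pickle.dump(w,open("w1.pkl","wb"));save(w,"w1.png")
s=im("side");save(s,"s1.png",(230,50,480,250),3)
print(proj(w,[.46,-.29,.03]))
E
```

```text
1.725 [ 0.44259349 -0.31789308  0.22261492] [ 0.88  0.11 -0.32  1.7   0.04  1.33 -0.7 ]
[302.57189146 155.9824333 ]
```

View pics/w1.png

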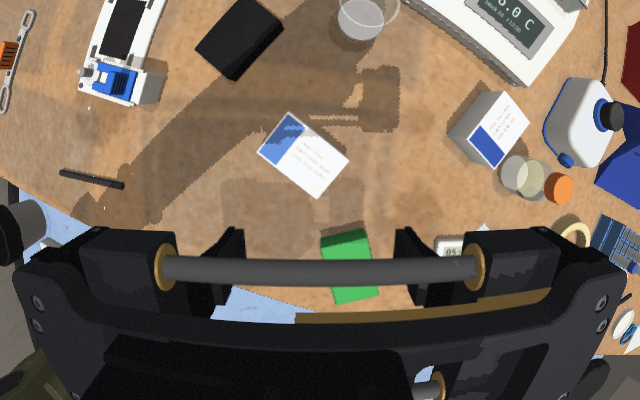

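```bash
python3 - <<'E'
from h import *
import pickle
w=pickle.load(open("w1.pkl","rb"));s,c=pickle.load(open("v0.pkl","rb"))
save(w,"w1c.png",(230,90,370,220),5)
def quad(d,box):
    x0,y0,x1,y1=box;h=cv2.cvtColor(d["img"],cv2.COLOR_RGB2HSV)
    m=(((h[...,1]<60)&(h[...,2]>170))|((h[...,0]>95)&(h[...,0]<125)&(h[...,1]>70)))
    mm=np.zeros(m.shape,np.uint8);mm[y0:y1,x0:x1]=m[y0:y1,x0:x1]
    mm=cv2.morphologyEx(mm,cv2.MORPH_CLOSE,np.ones((5,5)))
    cs,_=cv2.findContours(mm,0,1);k=max(cs,key=cv2.contourArea);return cv2.minAreaRect(k),cv2.contourArea(k),cv2.approxPolyDP(k,6,True)[:,0]
r,a,q=quad(w,(240,95,365,215));print(r,a,q.tolist())
for z in(.036,):
    P=np.array([onz(w,p,z) for p in q]);print(P.round(4).tolist(),np.linalg.norm(np.diff(np.r_[P,P[:1]],axis=0),axis=1).round(4),P.mean(0))
# side/scene top corners
S=lambda x,y:(230+x/4,100+y/4); C=lambda x,y:(240+x/4,140+y/4)
for a,b in((S(480,262),C(512,190)),(S(545,215),C(585,168)),(S(597,242),C(622,195)),(S(540,288),C(550,218))):
    print(tri([(s,a),(c,b)]))
for q_ in q: print([onz(d,proj(d,onz(w,q_,.036)),.036)[:2].round(3) for d in(s,)],proj(s,onz(w,q_,.036)).round(1))
E
```

```text
((302.44403076171875, 155.9408721923828), (79.16329956054688, 52.74481964111328), 38.45370864868164) 4016.0 [[287, 112], [256, 152], [317, 198], [348, 159]]
[[0.5028, -0.2574, 0.036], [0.4483, -0.2375, 0.036], [0.4193, -0.3217, 0.036], [0.4747, -0.3401, 0.036]] [0.058  0.089  0.0583 0.0874] [ 0.46126246 -0.28919292  0.036     ]
(array([ 0.50262978, -0.25817359,  0.03010553]), [2.18380505686724, 2.1838050568672034])
(array([ 0.46331238, -0.32467013,  0.04223566]), [1.4888646639520693, 1.4888646639519043])
(array([ 0.41504786, -0.31792849,  0.03023965]), [0.07759362830549255, 0.07759362830540269])
(array([ 0.44764912, -0.24584694,  0.02373262]), [2.3238031264789667, 2.3238031264789853])
[array([ 0.503, -0.257])] [349.7 164.8]
[array([ 0.448, -0.238])] [364.1 171.1]
[array([ 0.419, -0.322])] [378.4 158.3]
[array([ 0.475, -0.34 ])] [363.9 152.6]
```

View pics/w1c.png

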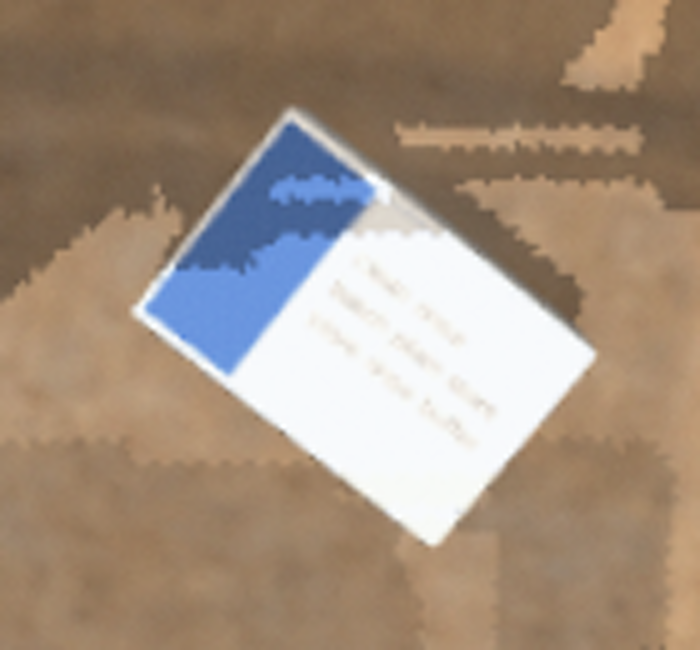

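Request:
drive_tool:
  increments: "-21 0 27 -2.3 0; 0 20 0 -10 0; 0 35 0 -10 0; 0 35 0 -10 0; 0 35 0 -10 0; 0 20 0 -10 0; 0 0 0 0 0"
  squeeze: 15

```text
time: 2.65
position: [0.4597, -0.2892, 0.0759]
tool_rot: [-1.553, 0.263, -0.258]
ft_force: [0.9, 0.4, 0.2]
grip_width: 1.002
```

```bash
cat > st.py <<'E'
from h import *
def pr():
    st=ctrl.get_state();M=R.from_rotvec(st["tool_rot"]).as_matrix()
    print("t",round(st["time"],2),"p",(st["position"]*1000).round(1),"zaz",round(np.degrees(np.arctan2(M[1,2],M[0,2])),2),"down",M[:,1].round(4),"q",st["joint_positions"].round(2),"F",st["ft_force"].round(1),"g",round(st["grip_width"],3))
if __name__=="__main__":pr()
E
python3 st.py; python3 - <<'E'
from h import *
w=im("wrist");save(w,"w2.png")
E
```

```text
t 2.65 p [ 459.7 -289.2   75.9] zaz 70.99 down [-0.003   0.0023 -1.    ] q [ 0.89  0.25 -0.42  1.87  0.11  1.05  0.09] F [0.9 0.4 0.2] g 1.002
```

View pics/w2.png

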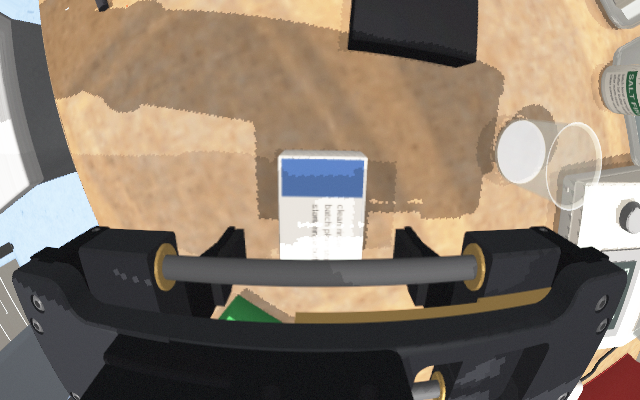

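Request:
drive_tool:
  increments: "0 30 0 0 0; 0 26 0 0 0; 0 8 0 0 0; 0 0 0 0 255; 0 0 0 0 255; 0 0 0 0 255; 0 0 0 0 255"
  squeeze: 15

```text
time: 3.58
position: [0.4616, -0.2899, 0.0144]
tool_rot: [-1.556, 0.258, -0.259]
ft_force: [-2.0, -0.6, 3.8]
grip_width: 0.692
```

```bash
python3 st.py
```

```text
t 3.58 p [ 461.6 -289.9   14.4] zaz 71.12 down [ 7.e-04 -9.e-04 -1.e+00] q [ 0.87  0.33 -0.4   1.92  0.16  0.93  0.06] F [-2.  -0.6  3.8] g 0.692
```

Request:
drive_tool:
  increments: "0 -20 0 0 255; 0 -45 0 0 255; 0 -50 0 0 255; -1 -50 30 0 255; -1 -20 45 0 255; -1 0 50 0 255; -1 0 50 0 255; -1 0 35 0 255; -1 0 20 0 255; 0 0 0 0 255; 0 0 0 0 255"

```text
time: 4.95
position: [0.5294, -0.0715, 0.1982]
tool_rot: [-1.556, 0.26, -0.259]
ft_force: [0.0, -0.4, -1.7]
grip_width: 0.69
```

```bash
python3 st.py; python3 - <<'E'
from h import *
import pickle
w=im("wrist");save(w,"w3.png");pickle.dump(w,open("w3.pkl","wb"))
for n,p in dict(stud=(.638,.016,.08),pin=(.4855,.018,.071)).items():print(n,proj(w,p))
E
```

```text
t 4.95 p [529.4 -71.5 198.2] zaz 71.06 down [-8.e-04 -9.e-04 -1.e+00] q [ 0.65  0.13 -0.61  1.75  0.08  1.28 -0.31] F [ 0.  -0.4 -1.7] g 0.69
stud [401.00551643  66.94011611]
pin [244.71668264 117.4182008 ]
```

View pics/w3.png

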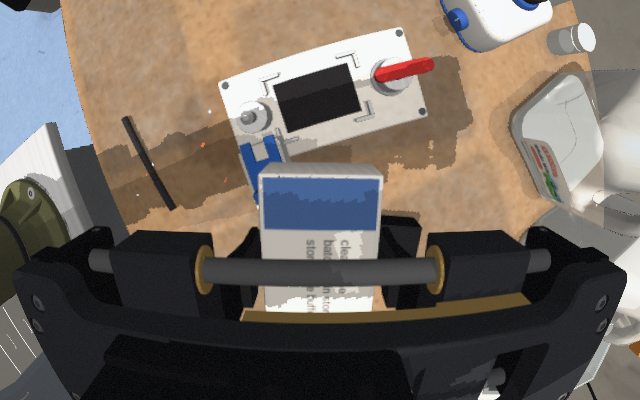

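```bash
python3 - <<'E'
from h import *
import pickle
w=pickle.load(open("w3.pkl","rb"))
save(w,"w3c.png",(205,15,445,195),3.33)
h=cv2.cvtColor(w["img"],cv2.COLOR_RGB2HSV)
red=((h[...,0]<8)|(h[...,0]>172))&(h[...,1]>150)&(h[...,2]>90)
blk=(h[...,2]<60); 
def big(m,box):
    x0,y0,x1,y1=box;mm=np.zeros(m.shape,np.uint8);mm[y0:y1,x0:x1]=m[y0:y1,x0:x1]
    cs,_=cv2.findContours(mm,0,1);return max(cs,key=cv2.contourArea)
k=big(red,(350,40,450,110));print("red",cv2.minAreaRect(k),cv2.boundingRect(k))
k=big(blk,(260,50,370,145));print("blk",cv2.minAreaRect(k),cv2.contourArea(k)); q=cv2.boxPoints(cv2.minAreaRect(k))
P=np.array([onz(w,p,.009) for p in q]);print(P.round(4).tolist(),P.mean(0),np.linalg.norm(np.diff(P,axis=0),axis=1))
E
```

```text
red ((403.50732421875, 69.03160095214844), (15.224386215209961, 60.637847900390625), 76.86598205566406) (374, 57, 60, 26)
blk ((316.6984558105469, 97.07229614257812), (49.7374267578125, 76.89994812011719), 72.78392791748047) 3630.0
[[0.514, 0.0461, 0.009], [0.6004, 0.0437, 0.009], [0.5987, -0.0132, 0.009], [0.5116, -0.0111, 0.009]] [0.55617533 0.01637437 0.009     ] [0.08638925 0.05687971 0.08713719]
```

View pics/w3c.png

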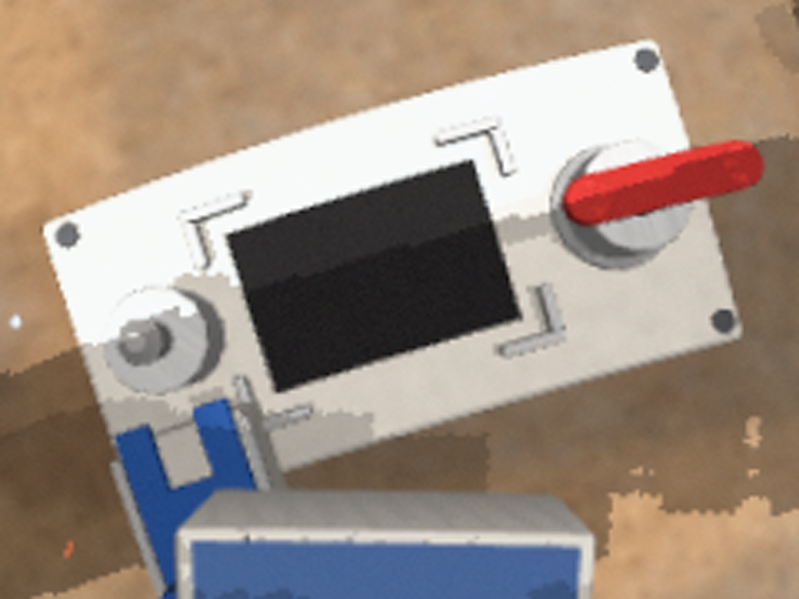

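```bash
python3 - <<'E'
from h import *
import pickle
w=pickle.load(open("w3.pkl","rb"))
C=lambda x,y:(205+x/3.333,15+y/3.333)
for n,p,z in(("red",(403.5,69),.078),("redE1",C(582,200),.08),("redE2",C(748,160),.08),("pin",C(140,340),.071),("bossstud",C(612,188),.046),("holeTL",C(66,235),.008),("holeTR",C(646,60),.008),("holeBR",C(722,321),.008),("bossbase",C(620,205),.008)):print(n,onz(w,p,z).round(4))
E
```

```text
red [0.6403 0.0137 0.078 ]
redE1 [0.6162 0.0142 0.08  ]
redE2 [0.6664 0.0128 0.08  ]
pin [0.4877 0.0176 0.071 ]
bossstud [0.634  0.0171 0.046 ]
holeTL [0.4612 0.0666 0.008 ]
holeTR [0.671  0.0602 0.008 ]
holeBR [ 0.6676 -0.0358  0.008 ]
bossbase [0.6445 0.013  0.008 ]
```

Request:
drive_tool:
  increments: "-1 0 35 0 255; -1 0 40 0 255; -1 0 17 0 255; 0 0 0 -9.75 255; 0 6 0 -9.75 255; 0 6 0 -9.75 255; 0 6 0 -9.75 255; 0 6 0 -9.75 255; 0 6 0 -9.75 255; 0 6 0 -9.75 255; 0 6 0 -9.75 255; 0 6 0 -9.75 255; 0 6 0 -9.75 255; 0 6 0 -9.75 255; 0 0 0 0 255; 0 0 0 0 255"

```text
time: 7.0
position: [0.5568, 0.0169, 0.1386]
tool_rot: [-1.225, -1.185, 1.186]
ft_force: [0.3, 0.2, -0.7]
grip_width: 0.686
```

```bash
python3 st.py; python3 - <<'E'
from h import *
import pickle
w=im("wrist");save(w,"w4.png");pickle.dump(w,open("w4.pkl","wb"))
s=im("side");c=im("scene");save(s,"s4.png",(230,100,430,250),4);save(c,"c4.png",(240,100,440,250),4)
for n,p in dict(stud=(.641,.014,.08),pin=(.486,.018,.071)).items():print(n,proj(w,p))
E
```

```text
t 7.0 p [556.8  16.9 138.6] zaz 178.15 down [-0.e+00 -6.e-04 -1.e+00] q [ 0.7   0.3  -0.9   1.77  0.25  1.2   1.27] F [ 0.3  0.2 -0.7] g 0.686
stud [319.27899237 304.70232365]
pin [317.94197782 116.73921638]
```

View pics/w4.png

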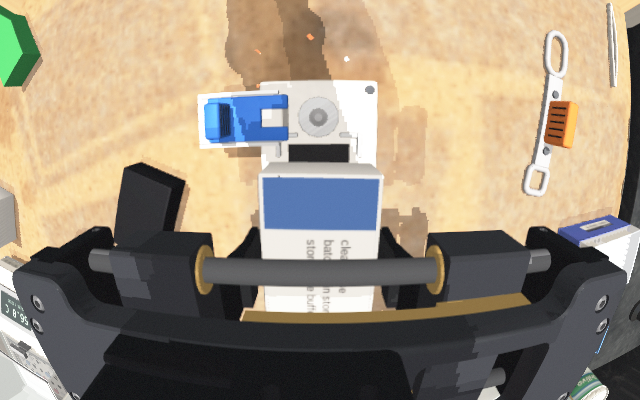

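View pics/s4.png

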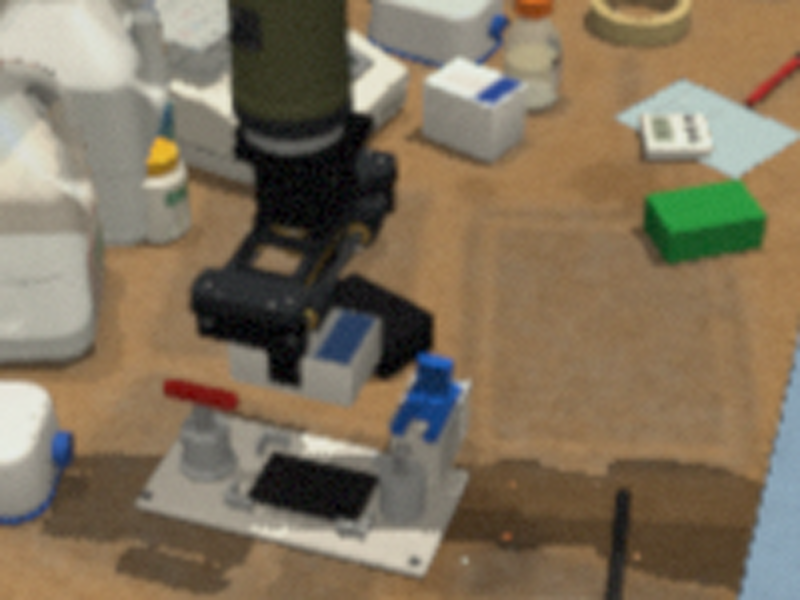

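```bash
python3 - <<'E'
from h import *
import pickle
w3=pickle.load(open("w3.pkl","rb"));w=pickle.load(open("w4.pkl","rb"));s,c=pickle.load(open("v0.pkl","rb"))
save(w,"w4c.png",(190,60,390,210),4)
print("pin",tri([(w3,(247,117)),(w,(318,117))]))
print(onz(w,(319,153),.009),onz(w,(288,153),.009),onz(w,(350,153),.009))
print("bar grip w4",onz(w,(562,124),.045), "bar w1")
S=lambda x,y:(230+x/4,100+y/4);C=lambda x,y:(240+x/4,140+y/4)
print("head",tri([(w3,(403.5,69)),(s,S(201,393)),(c,C(218,197))]))
print("pin",tri([(w3,(247,117)),(w,(318,117)),(s,S(400,452)),(c,C(342,270))]))
E
```

```text
pin (array([0.48627552, 0.0180002 , 0.06459001]), [0.004670683240385449, 0.004670683240363321])
[0.52121416 0.01755821 0.009     ] [ 0.52012153 -0.01195177  0.009     ] [0.52202313 0.04706945 0.009     ]
bar grip w4 [0.48428698 0.26997935 0.045     ] bar w1
head (array([0.64003822, 0.01374486, 0.0769579 ]), [0.5458403849849686, 0.8664673324094584, 0.4240792675162661])
pin (array([0.48591896, 0.0179512 , 0.06213909]), [0.28315401747936064, 0.3911915583692925, 0.35589687991413443, 0.45839935035578183])
```

View pics/w4c.png

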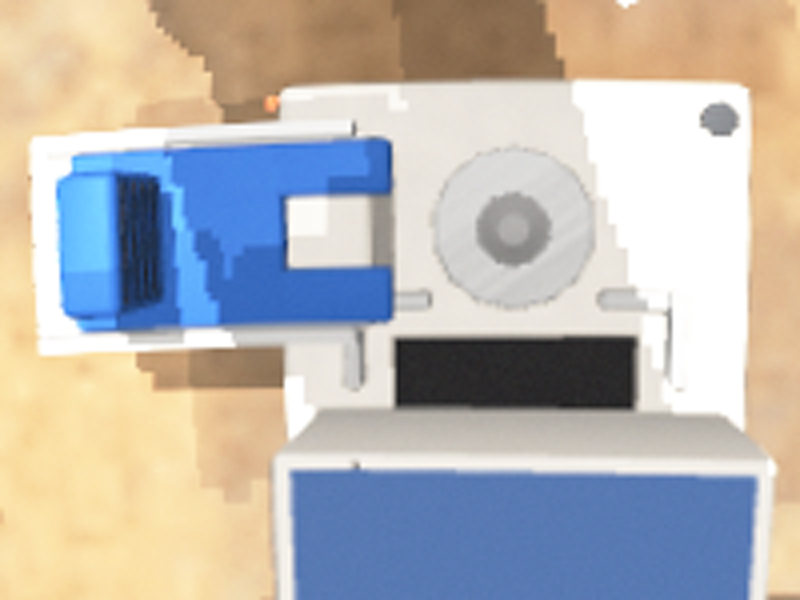

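Request:
drive_tool:
  increments: "-0.5 25 1 0 255; 0 35 0 0 255; 0 30 0 0 255; 0 15 0 0 255; 0 6 0 0 255; 0 4 0 0 255; 0 0 0 0 255"

```text
time: 8.02
position: [0.5563, 0.0176, 0.0242]
tool_rot: [-1.223, -1.189, 1.188]
ft_force: [-0.3, 0.2, -2.0]
grip_width: 0.687
```

```bash
python3 st.py; python3 - <<'E'
from h import *
w=im("wrist");save(w,"w5.png")
s=im("side");save(s,"s5.png",(230,100,430,250),4)
E
```

```text
t 8.03 p [556.3  17.6  24.2] zaz 178.38 down [ 1.1e-03 -2.0e-04 -1.0e+00] q [ 0.63  0.44 -0.83  1.87  0.38  1.    1.17] F [-0.3  0.2 -2. ] g 0.687
```

View pics/w5.png

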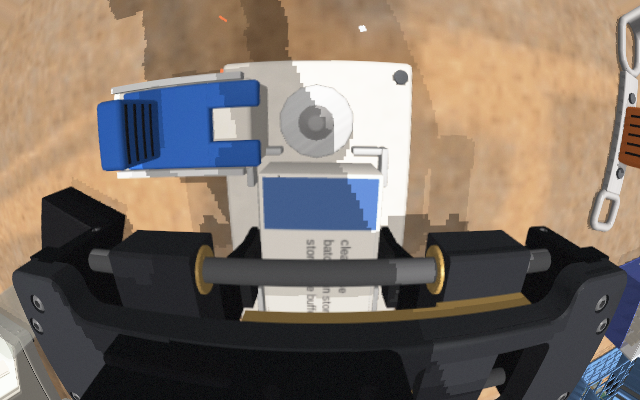

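View pics/s5.png

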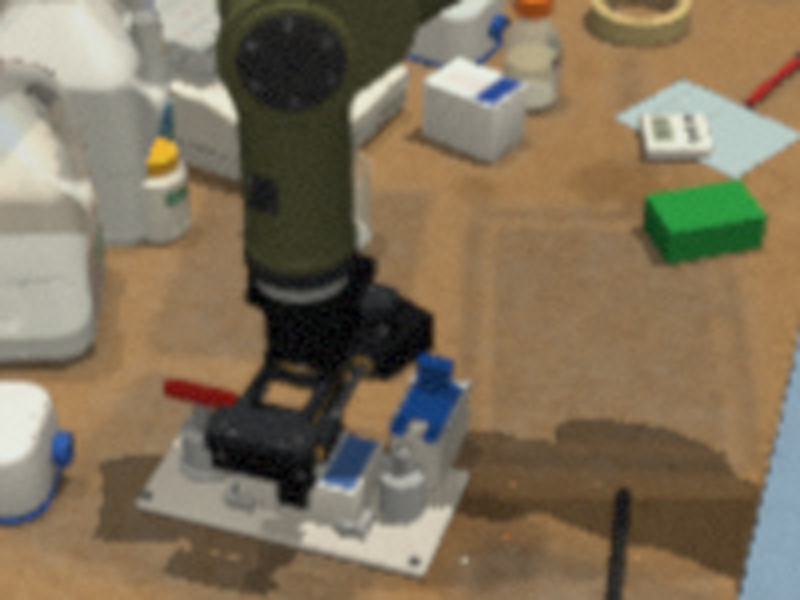

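Request:
drive_tool:
  increments: "-0.7 1.5 0 0 255; 0 0 0 0 255; 0 0 0 0 0; 0 0 0 0 0; 0 0 0 0 0; 0 -10 0 0 0; 0 -30 0 0 0; 0 -50 0 0 0; 0 -50 0 0 0; 0 0 0 0 0"

```text
time: 9.38
position: [0.5587, 0.0175, 0.167]
tool_rot: [-1.229, -1.194, 1.185]
ft_force: [0.1, -0.6, 0.5]
grip_width: 1.004
```

```bash
python3 st.py; python3 - <<'E'
from h import *
import pickle
w=im("wrist");save(w,"w6.png");pickle.dump(w,open("w6.pkl","wb"))
E
```

```text
t 9.38 p [558.7  17.5 167. ] zaz 178.4 down [ 0.0086 -0.0012 -1.    ] q [ 0.72  0.27 -0.92  1.74  0.23  1.24  1.29] F [ 0.1 -0.6  0.5] g 1.004
```

View pics/w6.png

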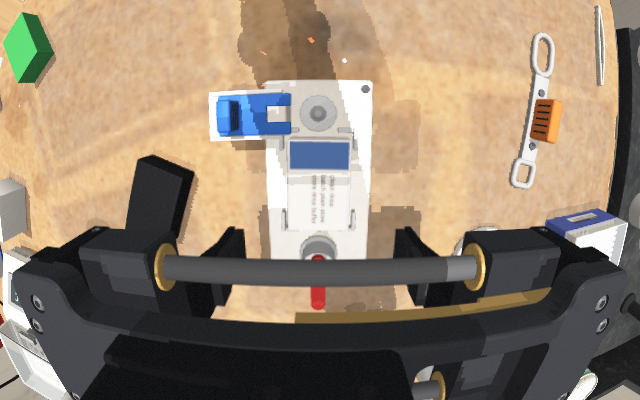

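```bash
python3 - <<'E'
from h import *
import pickle
w=pickle.load(open("w6.pkl","rb"));s,c=pickle.load(open("v0.pkl","rb"))
for n,p,z in(("link",(543,54),.004),("ring",(523,175),.004),("griptop",(549,121),.045)):print(n,onz(w,p,z).round(4))
E
```

```text
link [0.3992 0.301  0.004 ]
ring [0.5555 0.2731 0.004 ]
griptop [0.4845 0.2748 0.045 ]
```

Request:
drive_tool:
  increments: "30 0 6 0 0; 50 0 6 0 0; 50 0 6 0 0; 50 0 6 0 0; 45 0 6 0 0; 26 0 6 0 0; 0 0 0 8.4 0; 0 0 0 0 0; 0 0 0 0 0"

```text
time: 10.55
position: [0.5267, 0.268, 0.1613]
tool_rot: [-1.286, -1.08, 1.082]
ft_force: [-0.2, -0.1, -0.3]
grip_width: 1.002
```

```bash
python3 st.py; python3 - <<'E'
from h import *
import pickle
w=im("wrist");save(w,"w7.png");pickle.dump(w,open("w7.pkl","wb"))
E
```

```text
t 10.55 p [526.7 268.  161.3] zaz 170.08 down [-1.1e-03 -9.0e-04 -1.0e+00] q [ 0.26  0.38 -0.95  1.66  0.32  1.27  0.64] F [-0.2 -0.1 -0.3] g 1.002
```

View pics/w7.png

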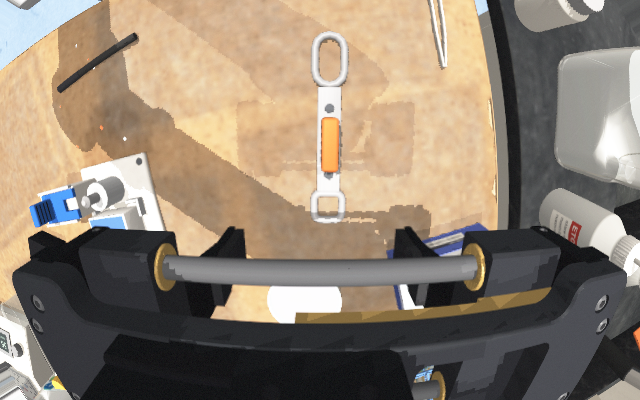

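```bash
python3 - <<'E'
from h import *
import pickle
w=pickle.load(open("w7.pkl","rb"));s,c=pickle.load(open("v0.pkl","rb"));w6=pickle.load(open("w6.pkl","rb"))
h=cv2.cvtColor(w["img"],cv2.COLOR_RGB2HSV)
m=((h[...,0]>4)&(h[...,0]<18)&(h[...,1]>190)&(h[...,2]>150)).astype(np.uint8)
m[:, :300]=0;m[:,360:]=0;m[:90]=0;m[200:]=0
k=max(cv2.findContours(m,0,1)[0],key=cv2.contourArea);print(cv2.minAreaRect(k),cv2.boundingRect(k))
save(w,"w7c.png",(270,20,390,230),3.5)
L=onz(w,(330,60),.004);Rg=onz(w,(327.8,205.5),.004);print(L,Rg,np.linalg.norm(L-Rg),np.degrees(np.arctan2(*(Rg-L)[1::-1])))
print("orig",L+(Rg-L)*85/155)
print("grip",onz(w,(330,145),.045))
print("grip tri",tri([(w,(330.5,145)),(w6,(549,121))]))
# tip box
for p in((388,250),(480,225)):print("tip",onz(w,p,.068))
for p in((190,285),(240,290)):print("tip side",onz(s,p,.068))
E
```

```text
Traceback (most recent call last):
ValueError: max() iterable argument is empty
```

```bash
python3 - <<'E'
from h import *
import pickle
w=pickle.load(open("w7.pkl","rb"));s,c=pickle.load(open("v0.pkl","rb"));w6=pickle.load(open("w6.pkl","rb"))
h=cv2.cvtColor(w["img"],cv2.COLOR_RGB2HSV);print(h[145,330],h[145,336])
m=((h[...,0]>2)&(h[...,0]<25)&(h[...,1]>170)&(h[...,2]>120)).astype(np.uint8)
m[:, :300]=0;m[:,360:]=0;m[:90]=0;m[200:]=0
ks=cv2.findContours(m,0,1)[0]
if ks:
    k=max(ks,key=cv2.contourArea);print(cv2.minAreaRect(k),cv2.boundingRect(k))
save(w,"w7c.png",(270,20,390,230),3.5)
L=onz(w,(330,60),.004);Rg=onz(w,(327.8,205.5),.004);print(L,Rg,np.linalg.norm(L-Rg),np.degrees(np.arctan2(*(Rg-L)[1::-1])))
print("orig",L+(Rg-L)*85/155)
print("grip",onz(w,(330,145),.045))
print("grip tri",tri([(w,(330.5,145)),(w6,(549,121))]))
for p in((388,250),(480,225)):print("tip",onz(w,p,.068))
for p in((190,285),(240,290)):print("tip side",onz(s,p,.068))
E
```

```text
[ 17 157 255] [ 15 168 254]
((336.0820007324219, 150.5364227294922), (11.864969253540039, 45.5899772644043), 16.821407318115234) (324, 127, 15, 45)
[0.40123194 0.30055783 0.004     ] [0.55263997 0.27240104 0.004     ] 0.15400388407900495 -10.534740193271796
orig [0.48426215 0.28511701 0.004     ]
grip [0.4841619  0.28487232 0.045     ]
grip tri (array([0.48500999, 0.2854602 , 0.03325097]), [0.4876430795071412, 0.48764307950702135])
tip [0.58535312 0.3220482  0.068     ]
tip [0.57898465 0.41748373 0.068     ]
tip side [0.73089666 0.36892053 0.068     ]
tip side [0.60867589 0.34687767 0.068     ]
```

View pics/w7c.png

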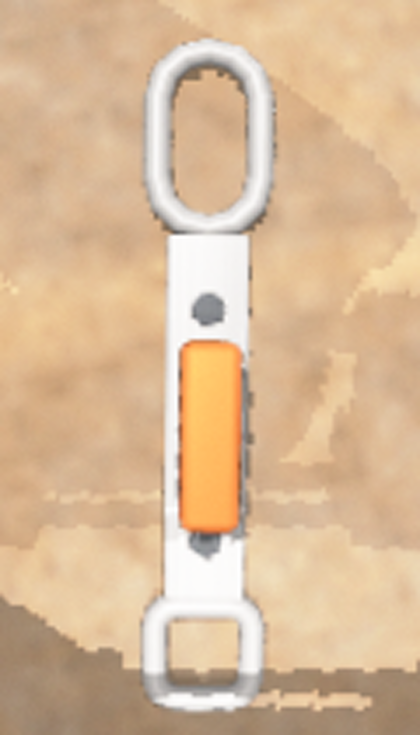

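Request:
drive_tool:
  increments: "9.4 0 24.7 0.5 0; 0 40 0 0 0; 0 50 0 0 0; 0 30 0 0 0; 0 8 0 0 0; 0 0 0 0 0; 0 0 0 0 0"
  squeeze: 3

```text
time: 11.48
position: [0.5049, 0.2831, 0.0357]
tool_rot: [-1.291, -1.075, 1.071]
ft_force: [0.5, 0.1, 0.2]
grip_width: 1.001
```

```bash
python3 st.py; python3 - <<'E'
from h import *
import pickle
w=im("wrist");save(w,"w8.png");pickle.dump(w,open("w8.pkl","wb"))
E
```

```text
t 11.47 p [504.9 283.1  35.7] zaz 169.5 down [ 0.0024  0.0011 -1.    ] q [ 0.17  0.49 -0.89  1.81  0.43  1.05  0.51] F [0.5 0.1 0.2] g 1.001
```

View pics/w8.png

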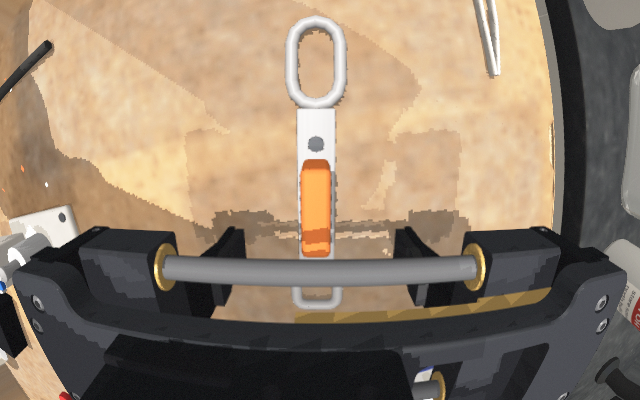

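Request:
drive_tool:
  increments: "-1.5 3 0 0 0; 0 0 0 0 255; 0 0 0 0 255; 0 0 0 0 255; 0 0 0 0 255; 0 0 0 0 255; 0 0 0 0 255"
  squeeze: 3

```text
time: 12.4
position: [0.5038, 0.2809, 0.031]
tool_rot: [-1.29, -1.073, 1.073]
ft_force: [-0.3, -0.1, 0.2]
grip_width: 0.399
```

```bash
python3 st.py
```

```text
t 12.4 p [503.8 280.9  31. ] zaz 169.49 down [-1.e-04 -0.e+00 -1.e+00] q [ 0.17  0.49 -0.88  1.81  0.44  1.04  0.51] F [-0.3 -0.1  0.2] g 0.399
```

Request:
drive_tool:
  increments: "0 0 0 0 255; 0 0 0 0 255; 0 0 0 0 255; 0 0 0 0 255"

```text
time: 12.9
position: [0.5038, 0.2809, 0.031]
tool_rot: [-1.29, -1.073, 1.073]
ft_force: [0.5, 0.4, -0.6]
grip_width: 0.189
```

Request:
drive_tool:
  increments: "0 -6 2 0 255; 0 -7 2 0 255; 0 -6 3 0 255; 0 -6 3 0 255; 0 0 0 0 255; 0 0 0 0 255"

```text
time: 13.65
position: [0.4942, 0.2826, 0.0561]
tool_rot: [-1.291, -1.073, 1.073]
ft_force: [0.4, 1.1, -1.4]
grip_width: 0.184
```

```bash
python3 st.py; python3 - <<'E'
from h import *
import pickle
w=im("wrist");save(w,"w9.png",(200,0,440,330),1.8)
s=im("side");save(s,"s9.png",(200,210,360,330),5)
E
```

```text
t 13.65 p [494.2 282.6  56.1] zaz 169.48 down [ 3.e-04 -0.e+00 -1.e+00] q [ 0.19  0.45 -0.91  1.81  0.4   1.08  0.52] F [ 0.4  1.1 -1.4] g 0.184
```

View pics/w9.png

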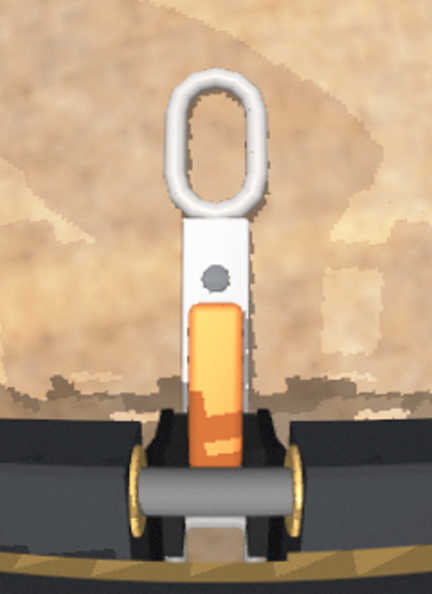

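View pics/s9.png

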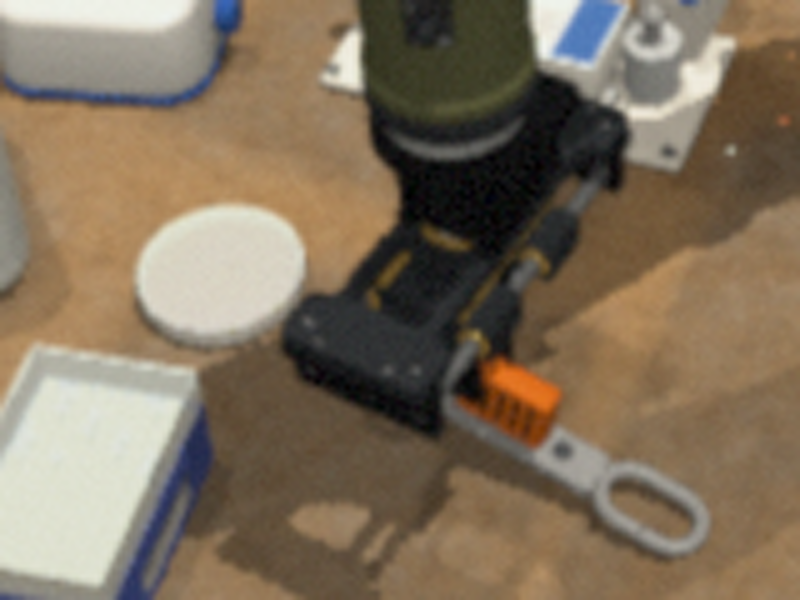

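```bash
python3 - <<'E'
from h import *
import pickle
w=im("wrist");s=im("side")
p,r=tri([(w,(200+216/1.8,143/1.8)),(s,(200+652/5,210+508/5))]);print("link",p,r)
p2,r=tri([(w,(200+216/1.8,278/1.8)),(s,(200+563/5,210+450/5))]);print("screw",p2,r)
E
```

```text
link [0.39832423 0.3001221  0.00596586] [0.8068836094641897, 0.806883609464112]
screw [0.44697392 0.29118942 0.02201096] [0.91144383560319, 0.9114438356031458]
```

Request:
drive_tool:
  increments: "0 -6 3.5 0 255; 0 -6 4 0 255; 0 -6 4.5 0 255; 0 -6 4.5 0 255; 0 -6 5 0 255; 0 -6 5 0 255; 0 -5 5 0 255; 0 0 0 0 255; 0 0 0 0 255"

```text
time: 14.98
position: [0.4631, 0.2882, 0.0969]
tool_rot: [-1.291, -1.073, 1.073]
ft_force: [-0.3, -0.7, -1.0]
grip_width: 0.181
```

```bash
python3 st.py; python3 - <<'E'
from h import *
import pickle
w=im("wrist");save(w,"w10.png",(200,0,440,330),1.8)
s=im("side");save(s,"s10.png",(200,210,360,330),5)
pickle.dump((w,s),open("v10.pkl","wb"))
E
```

```text
t 14.97 p [463.1 288.2  96.9] zaz 169.48 down [ 0.e+00 -3.e-04 -1.e+00] q [ 0.23  0.35 -0.97  1.84  0.32  1.13  0.54] F [-0.3 -0.7 -1. ] g 0.181
```

View pics/w10.png

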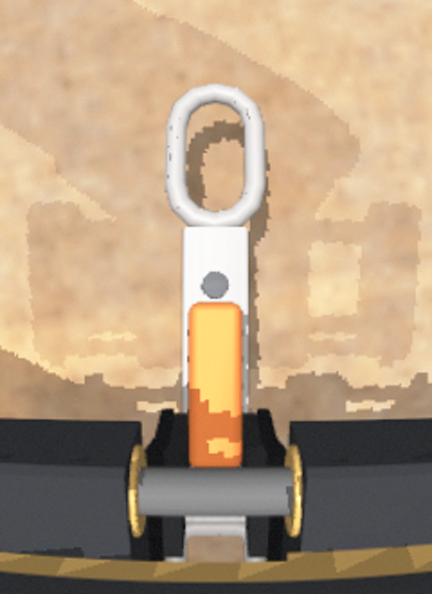

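View pics/s10.png

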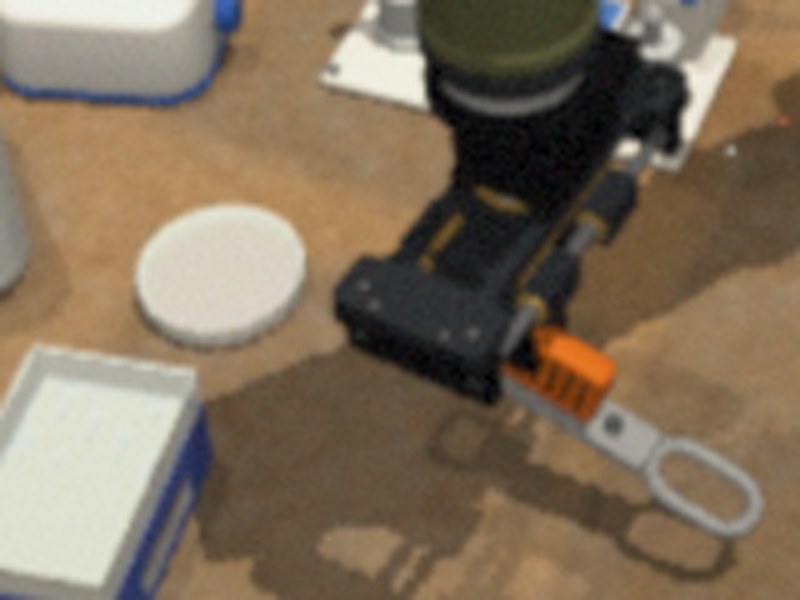

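```bash
python3 - <<'E'
from h import *
import pickle
w,s=pickle.load(open("v10.pkl","rb"))
W=lambda x,y:(200+x/1.8,y/1.8);S=lambda x,y:(200+x/5,210+y/5)
def T(n,a,b):
    p,r=tri([(w,W(*a)),(s,S(*b))]);print(n,p.round(4),np.round(r,1));return p
a=T("link",(216,155),(705,485));b=T("screw",(216,284),(613,424))
T("link outer",(216,90),(750,515))
d=b-a;print(np.arctan2(d[2],np.hypot(d[0],d[1])),np.linalg.norm(d))
E
```

```text
link [0.371  0.3048 0.042 ] [1.3 1.3]
screw [0.4187 0.2964 0.0601] [0.8 0.8]
link outer [0.3457 0.3104 0.0364] [0.2 0.2]
0.35763318183227305 0.05170354093897577
```

```bash
python3 - <<'E'
from h import *
import pickle
s,c=pickle.load(open("v0.pkl","rb"));w7=pickle.load(open("w7.pkl","rb"))
for p in((385.5,223),(382.5,258)):print("pen",onz(s,p,.004))
print([onz(w7,p,.004).round(3) for p in((60,89),(135,37))])
for p in((418,200),(412,250),(425,150)):print("edge",onz(s,p,0))
print([onz(w7,p,.0).round(3) for p in((40,55),)])
s2=im("side");S=lambda x,y:(230+x/4,100+y/4);C=lambda x,y:(240+x/4,140+y/4)
w6=pickle.load(open("w6.pkl","rb"))
print("lug",tri([(s,S(434,358)),(c,C(402,211))]), onz(w6,(228,115),.092))
E
```

```text
pen [ 0.3345237  -0.04953567  0.004     ]
pen [0.31351532 0.08915638 0.004     ]
[array([ 0.335, -0.05 ,  0.004]), array([0.316, 0.088, 0.004])]
edge [ 0.25900135 -0.18703053  0.        ]
edge [0.24155344 0.03197161 0.        ]
edge [ 0.27812006 -0.47141781  0.        ]
[array([ 0.266, -0.093,  0.   ])]
lug (array([ 0.48373014, -0.06012068,  0.08924306]), [0.5056141245218904, 0.505614124521903]) [ 0.48348946 -0.05180247  0.092     ]
```

Request:
drive_tool:
  increments: "0 0 0 0 255; 0 -20 0 0 255; 0 -23 0 0 255; -25 0 -5 0 255; -42 0 -6 0 255; -50 0 -7 0 255; -50 0 -8 0 255; -50 0 -8 0 255; -50 0 -7 0 255; -46 0 -6 0 255; -40 0 -6 0 255; 0 0 0 -8.5 255; 0 0 0 -8.5 255; 0 0 0 -8.5 255; 0 0 0 0 255; 0 0 0 0 255"
  squeeze: 20

```text
time: 17.12
position: [0.4511, -0.0681, 0.1407]
tool_rot: [-1.076, -1.398, 1.398]
ft_force: [-0.5, -0.2, -2.4]
grip_width: 0.184
```

```bash
python3 st.py; python3 - <<'E'
from h import *
import pickle
w=im("wrist");save(w,"w11.png")
s=im("side");save(s,"s11.png",(270,150,430,270),5)
pickle.dump((w,s),open("v11.pkl","wb"))
E
```

```text
t 17.12 p [451.1 -68.1 140.7] zaz -165.12 down [ 8.e-04 -4.e-04 -1.e+00] q [ 0.87 -0.01 -0.76  1.99 -0.01  1.15  1.94] F [-0.5 -0.2 -2.4] g 0.184
```

View pics/w11.png

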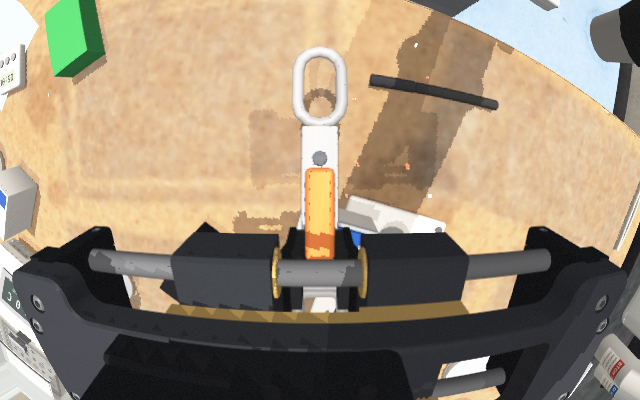

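View pics/s11.png

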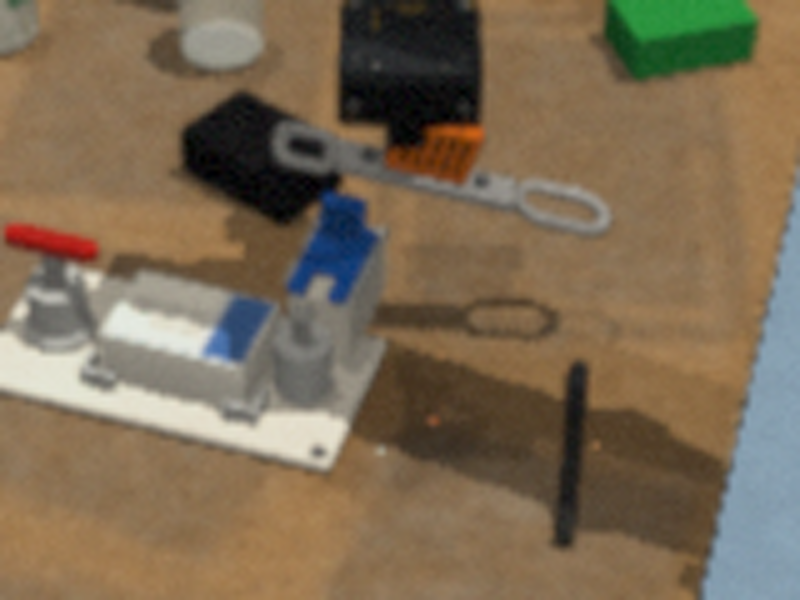

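Request:
drive_tool:
  increments: "0 10 0 0 255; 0 10 0 0 255; 0 4 1 0 255; 0 3 1.5 0 255; 0 3 1.5 0 255; 0 3 2 0 255; 0 3 2 0 255; 0 0 0 0 255; 0 0 0 0 255"
  squeeze: 3

```text
time: 18.35
position: [0.4436, -0.0703, 0.1043]
tool_rot: [-1.075, -1.4, 1.399]
ft_force: [0.1, 0.9, 0.4]
grip_width: 0.185
```

```bash
python3 st.py; python3 - <<'E'
from h import *
import pickle
w=im("wrist");save(w,"w12.png")
s=im("side");save(s,"s12.png",(270,150,430,270),5)
pickle.dump((w,s),open("v12.pkl","wb"))
E
```

```text
t 18.35 p [443.6 -70.3 104.3] zaz -165.0 down [ 0.0012 -0.     -1.    ] q [ 0.87  0.02 -0.77  2.05  0.02  1.07  1.92] F [0.1 0.9 0.4] g 0.185
```

View pics/w12.png

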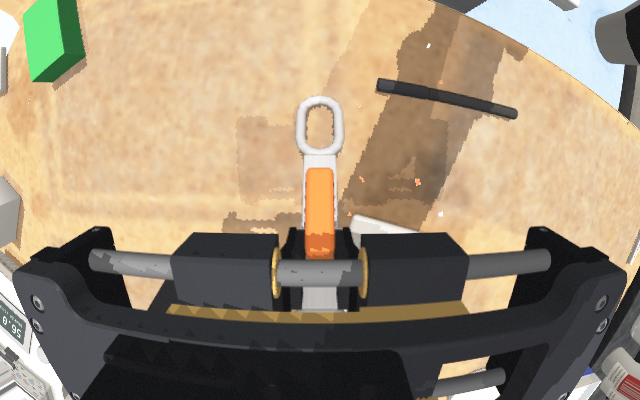

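View pics/s12.png

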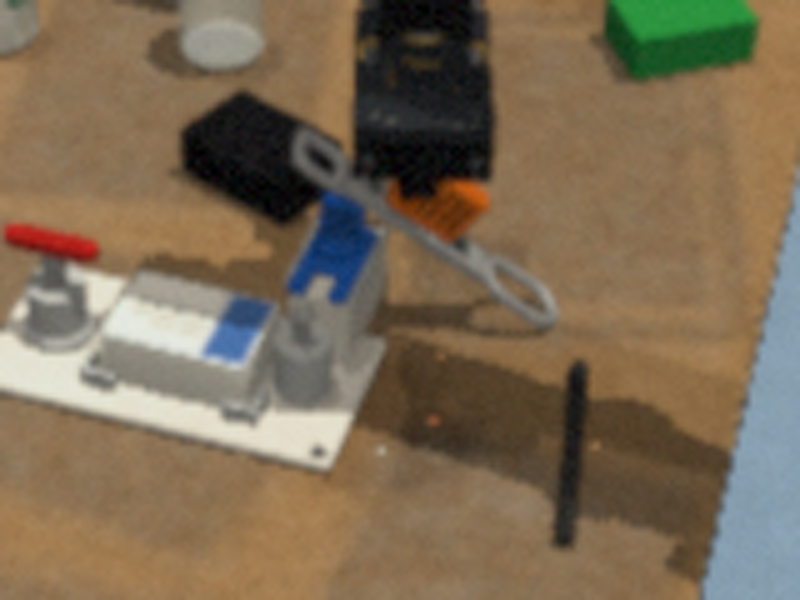

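Request:
drive_tool:
  increments: "0 0 0 0 255; 0 0 0 0 255; 0 -10 0 0 255; 0 -20 0 0 255; 0 -10 0 0 255; 0 0 0 0 255"
  squeeze: 45

```text
time: 19.2
position: [0.4435, -0.0706, 0.1447]
tool_rot: [-1.076, -1.399, 1.399]
ft_force: [-0.1, 0.2, -1.6]
grip_width: 0.181
```

```bash
python3 st.py; python3 - <<'E'
from h import *
import pickle
w=im("wrist");save(w,"w13.png",(240,40,400,320),2.5)
s=im("side");save(s,"s13.png",(270,130,430,250),5)
c=im("scene");save(c,"c13.png",(260,120,420,240),5)
pickle.dump((w,s,c),open("v13.pkl","wb"))
E
```

```text
t 19.2 p [443.5 -70.6 144.7] zaz -165.02 down [ 0.0013 -0.001  -1.    ] q [ 0.88 -0.03 -0.76  2.   -0.03  1.16  1.96] F [-0.1  0.2 -1.6] g 0.181
```

View pics/w13.png

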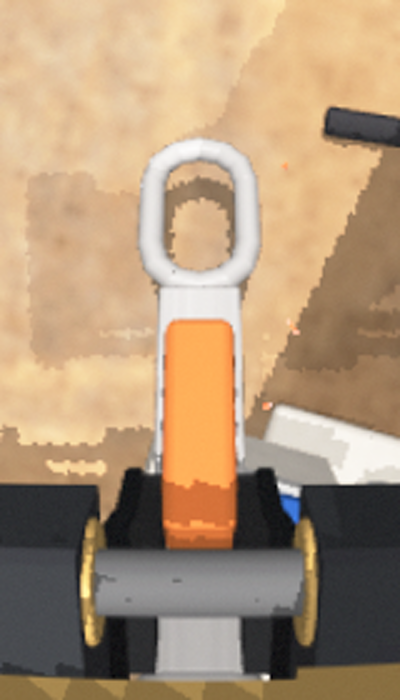

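View pics/s13.png

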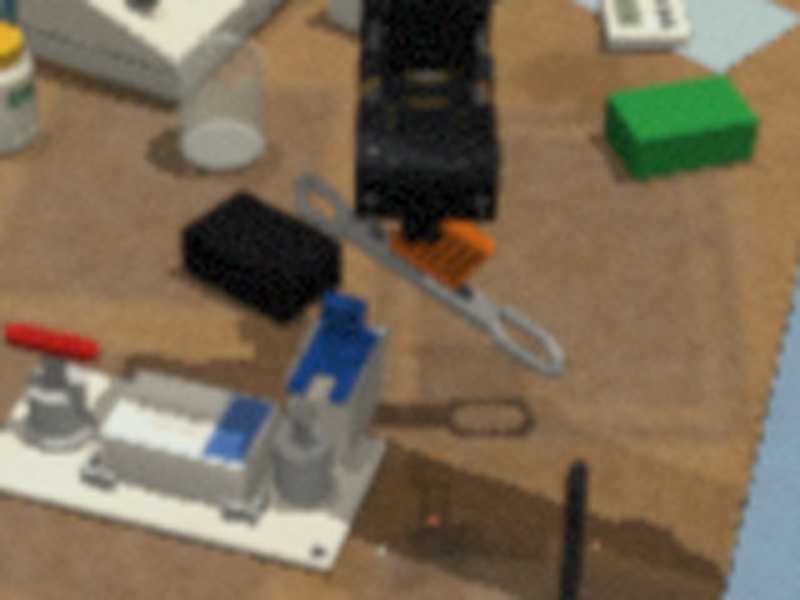

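View pics/c13.png

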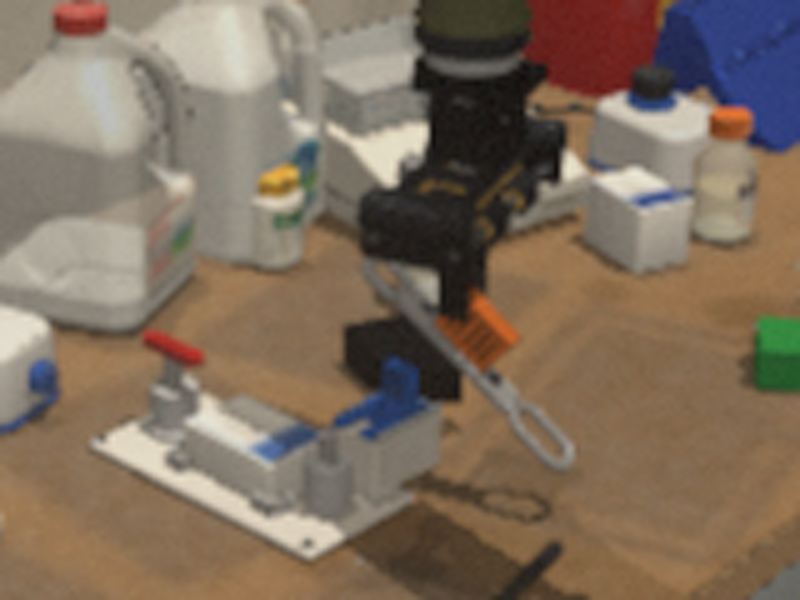

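```bash
python3 - <<'E'
from h import *
import pickle
w,s,c=pickle.load(open("v13.pkl","rb"))
W=lambda x,y:(w,(240+x/2.5,40+y/2.5));S=lambda x,y:(s,(270+x/5,130+y/5));C=lambda x,y:(c,(260+x/5,120+y/5))
P={}
for n,o in dict(link=[W(201,213),S(528,337),C(543,430)],outer=[W(201,152),S(555,366),C(568,463)],inner=[W(201,277),S(497,308),C(515,400)],ring=[S(320,200),C(383,281)]).items():
    p,r=tri(o);P[n]=p;print(n,(p*1000).round(1),np.round(r,1))
st=ctrl.get_state();t=st["position"];u=np.array([np.cos(np.radians(195)),np.sin(np.radians(195))])
for n,p in P.items():print(n,"linkward",((p-t)[:2]@u*1000).round(1),"lat",((p-t)[:2]@[-u[1],u[0]]*1000).round(1),"dz",((p-t)[2]*1000).round(1))
for a,b in(("link","ring"),("outer","ring"),("outer","inner")):
    d=P[b]-P[a];print(a,b,np.arctan2(d[2],np.hypot(*d[:2])),np.linalg.norm(d))
E
```

```text
link [378.9 -87.1  63.5] [2.6 2.1 1.1]
outer [360.5 -92.4  41.3] [1.7 1.2 1.9]
inner [397.7 -81.7  83.8] [1.  2.  1.4]
ring [498.9 -58.4 153.9] [3.7 3.7]
link linkward 65.7 lat -0.3 dz -79.9
outer linkward 84.8 lat 0.0 dz -102.2
inner linkward 46.2 lat -0.6 dz -59.6
ring linkward -57.6 lat 3.0 dz 10.5
link ring 0.6324644418562198 0.15296740792373092
outer ring 0.669074063287973 0.18165427606000684
outer inner 0.8333068405999331 0.057530381237701725
```

Request:
drive_tool:
  increments: "0 -30 0 0 255; 0 -36 0 5.3 255; 0 0 0 10.6 255; 0 0 0 10.6 255; 0 0 0 10.6 255; 0 0 0 10.6 255; 0 0 0 10.6 255; 0 0 0 10.6 255; 0 0 0 10.6 255; 0 0 0 10.6 255; 0 0 0 10.6 255; 0 0 0 10.6 255; 0 0 0 10.6 255; 0 0 0 10.6 255; 0 0 0 10.6 255; 0 0 0 10.6 255; 0 0 0 10.6 255; 0 0 0 10.6 255; 0 0 0 10.6 255; 0 0 0 10.6 255"

```text
time: 21.85
position: [0.4425, -0.0703, 0.2093]
tool_rot: [-1.198, 1.229, -1.227]
ft_force: [0.6, -1.0, -2.2]
grip_width: 0.176
```

Request:
drive_tool:
  increments: "0 0 0 0.4 255; -15 0 28 0 255; -25 0 42 0 255; -25 0 42 0 255; -25 0 42 0 255; 0 0 0 0 255; 0 0 0 0 255"

```text
time: 22.72
position: [0.5987, 0.0156, 0.2091]
tool_rot: [-1.199, 1.228, -1.225]
ft_force: [-0.5, -0.7, -2.0]
grip_width: 0.18
```

```bash
python3 st.py; python3 - <<'E'
from h import *
import pickle
w=im("wrist");save(w,"w14.png")
s=im("side");save(s,"s14.png",(230,100,390,220),5)
c=im("scene");save(c,"c14.png",(230,100,390,220),5)
pickle.dump((w,s,c),open("v14.pkl","wb"))
E
```

```text
t 22.73 p [598.7  15.6 209.1] zaz -1.35 down [-2.1e-03  2.0e-04 -1.0e+00] q [ 0.79  0.42 -1.1   1.57  0.38  1.39 -1.94] F [-0.5 -0.7 -2. ] g 0.18
```

View pics/w14.png

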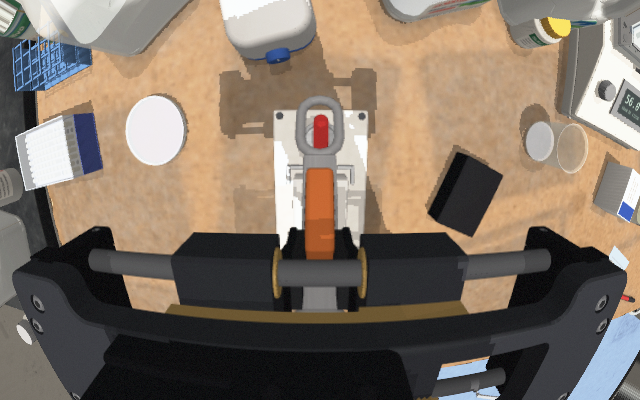

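View pics/s14.png

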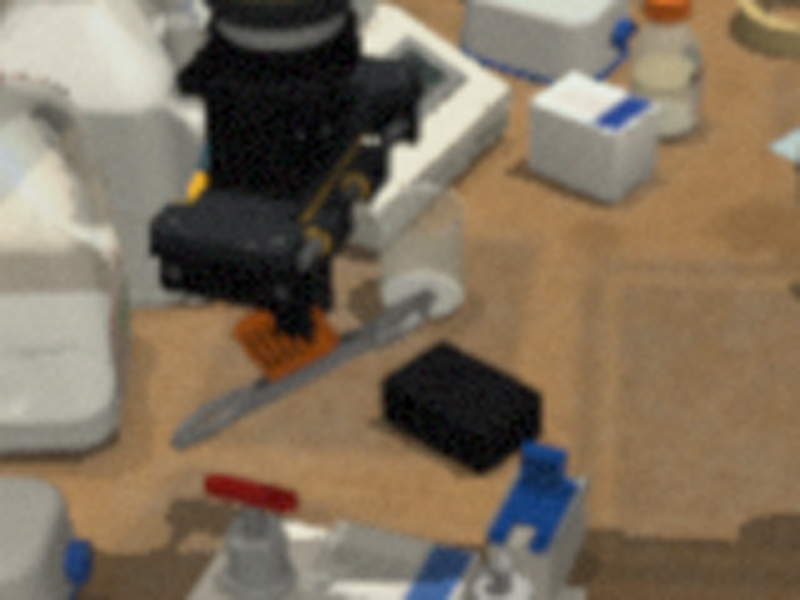

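View pics/c14.png

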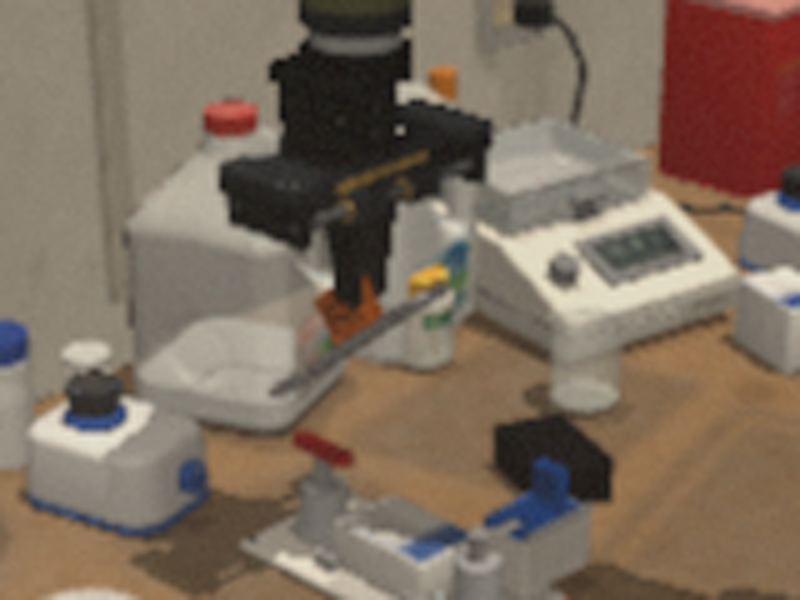

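Request:
drive_tool:
  increments: "0 15 0 0.2 255; 0 15 0 0 255; 0 8 0 0 255; 0 0 0 0 255; 0 0 0 0 255"

```text
time: 23.5
position: [0.5996, 0.0157, 0.1723]
tool_rot: [-1.195, 1.231, -1.231]
ft_force: [-0.1, 0.2, -1.2]
grip_width: 0.175
```

```bash
python3 st.py; python3 - <<'E'
from h import *
import pickle
w=im("wrist");save(w,"w15.png",(240,60,400,310),2.4)
s=im("side");save(s,"s15.png",(240,140,360,230),6.6)
c=im("scene");save(c,"c15.png",(250,140,370,230),6.6)
pickle.dump((w,s,c),open("v15.pkl","wb"))
E
```

```text
t 23.5 p [599.6  15.7 172.3] zaz -1.7 down [ 5.e-04  1.e-04 -1.e+00] q [ 0.78  0.45 -1.08  1.62  0.4   1.32 -1.97] F [-0.1  0.2 -1.2] g 0.175
```

View pics/w15.png

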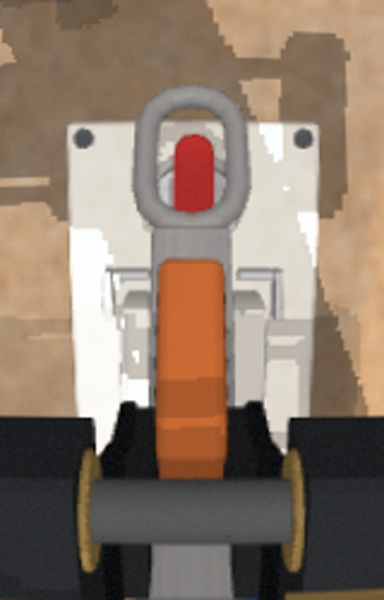

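View pics/s15.png

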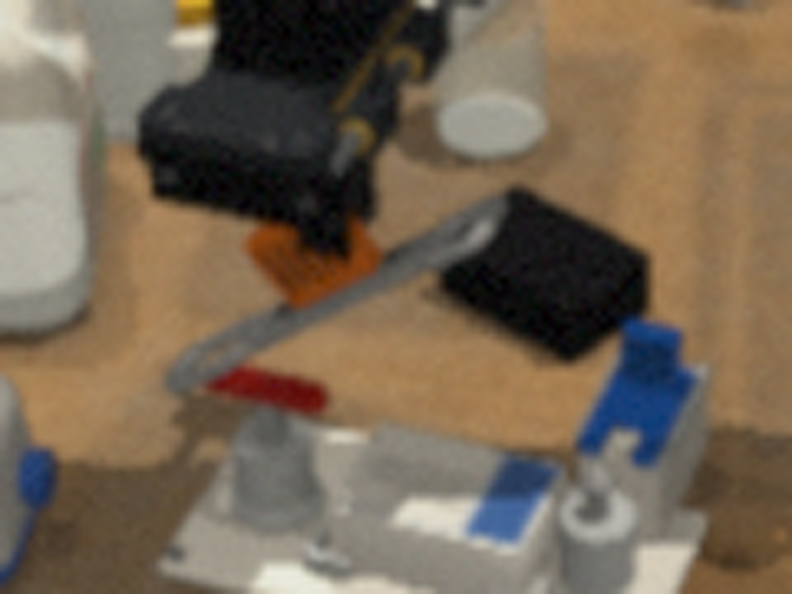

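View pics/c15.png

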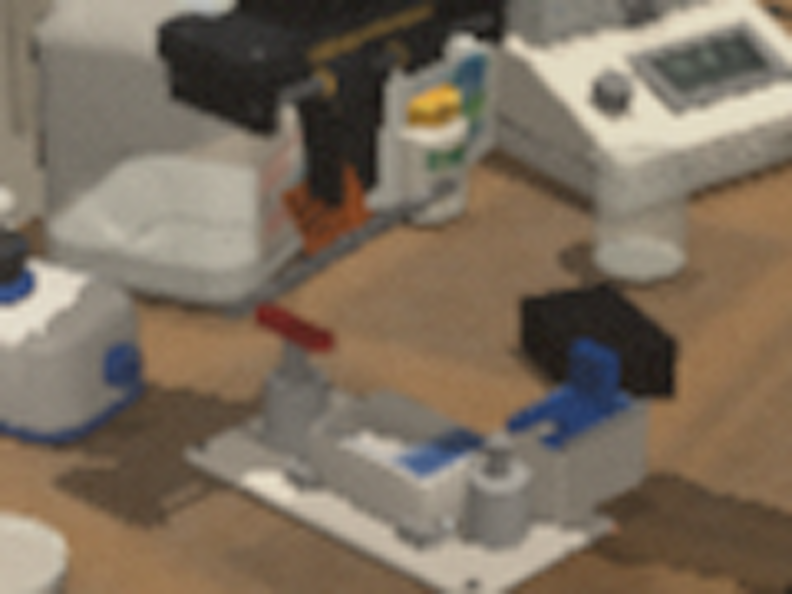

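```bash
python3 - <<'E'
from h import *
import pickle
w,s,c=pickle.load(open("v15.pkl","rb"))
W=lambda x,y:(w,(240+x/2.4,60+y/2.4));S=lambda x,y:(s,(240+x/6.6,140+y/6.6));C=lambda x,y:(c,(250+x/6.6,140+y/6.6))
print("outer",tri([W(192,98),S(182,378),C(240,305)]))
print("outer ws",tri([W(192,98),S(182,378)]))
print("inner", [onz(*W(192,215),z).round(4) for z in(.095,.1,.105)])
print("headE out",[onz(*W(194,136),.08),tri([W(194,138),S(215,378),C(262,313)])])
print("head in",tri([S(322,398),C(330,342)]))
print("ring",tri([S(480,225),C(430,203)]))
print("expect outer",proj(w,[.599+.084,.0157-.0025,.0718])*2.4-[240*2.4,60*2.4])
E
```

```text
outer (array([0.6822814 , 0.01304291, 0.07232853]), [1.1134577089066713, 3.2365735076140645, 2.5324008345720133])
outer ws (array([0.68241917, 0.01191404, 0.06773511]), [1.0532423136588847, 1.0532423136587212])
inner [array([0.6444, 0.0136, 0.095 ]), array([0.645 , 0.0136, 0.1   ]), array([0.6455, 0.0136, 0.105 ])]
headE out [array([0.66981745, 0.01212194, 0.08      ]), (array([0.66722074, 0.01161933, 0.07312603]), [1.8730516609844627, 2.5165502064514937, 1.383080335982717])]
head in (array([0.61224579, 0.01423673, 0.07635238]), [0.6374543212572558, 0.6374543212572352])
ring (array([0.53637226, 0.01384269, 0.18632142]), [1.4836854610282553, 1.483685461028309])
expect outer [189.70197056  98.64956018]
```

Request:
drive_tool:
  increments: "0 7 0 0 255; 0 5 0 0 255; 0 0 0 0 255; 0 0 -8 0 255; 0 0 -8 0 255; 0 0 -6 0 255; 0 0 -5 0 255; 0 0 0 0 255; 0 0 0 0 255"

```text
time: 24.78
position: [0.5726, 0.0161, 0.1601]
tool_rot: [-1.195, 1.231, -1.232]
ft_force: [-0.1, -0.2, -0.6]
grip_width: 0.179
```

```bash
python3 st.py; python3 - <<'E'
from h import *
import pickle
w=im("wrist");save(w,"w16.png",(240,60,400,310),2.4)
s=im("side");save(s,"s16.png",(240,140,360,230),6.6)
c=im("scene");save(c,"c16.png",(250,140,370,230),6.6)
pickle.dump((w,s,c),open("v16.pkl","wb"))
E
```

```text
t 24.77 p [572.6  16.1 160.1] zaz -1.73 down [ 4.e-04 -1.e-04 -1.e+00] q [ 0.84  0.4  -1.11  1.7   0.37  1.28 -1.96] F [-0.1 -0.2 -0.6] g 0.179
```

View pics/w16.png

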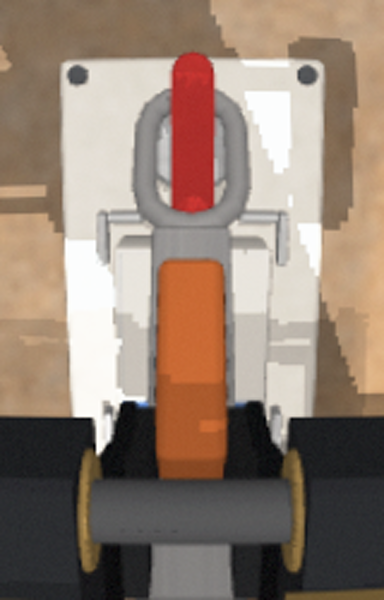

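View pics/s16.png

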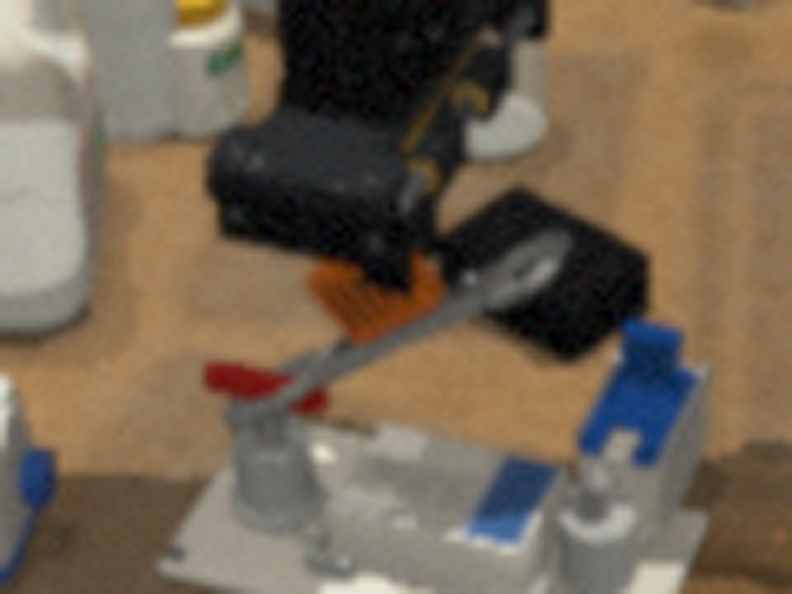

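View pics/c16.png

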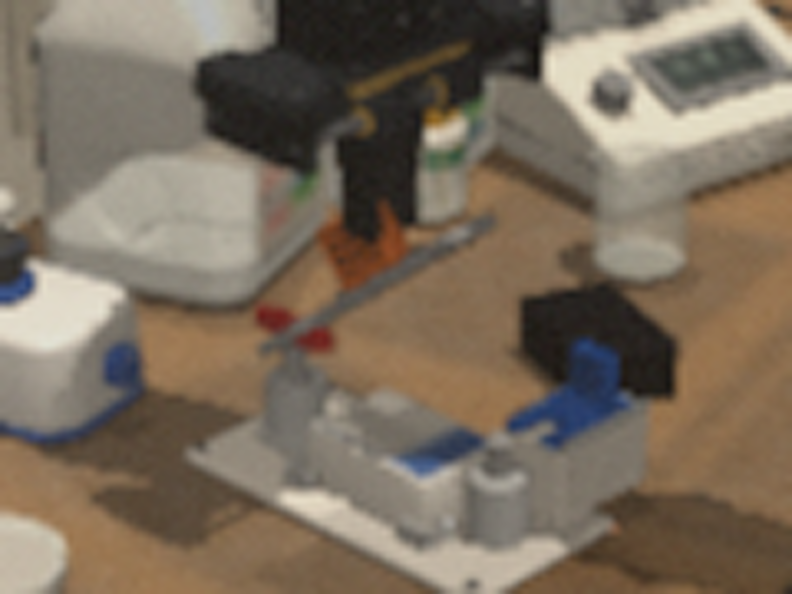

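Request:
drive_tool:
  increments: "0 0 0 0 255; 0 0 0 0 255; 0 0 -3.5 0 255; 0 2 -3.5 0 255; 0 4 -4 0 255; 0 3.5 -4 0 255; 0 4 -4 0 255; 0 3.5 -3 0 255; 0 3.5 -3.5 0 255; 0 0 0 0 255; 0 0 0 0 255"
  squeeze: 3

```text
time: 26.3
position: [0.5468, 0.0171, 0.1396]
tool_rot: [-1.195, 1.231, -1.231]
ft_force: [-0.2, 0.7, -1.9]
grip_width: 0.181
```

```bash
python3 st.py; python3 - <<'E'
from h import *
import pickle
w=im("wrist");save(w,"w17.png",(240,60,400,310),2.4)
s=im("side");save(s,"s17.png",(240,140,360,230),6.6)
c=im("scene");save(c,"c17.png",(250,140,370,230),6.6)
pickle.dump((w,s,c),open("v17.pkl","wb"))
E
```

```text
t 26.3 p [546.8  17.1 139.6] zaz -1.71 down [-2.e-04 -0.e+00 -1.e+00] q [ 0.88  0.36 -1.13  1.79  0.34  1.22 -1.95] F [-0.2  0.7 -1.9] g 0.181
```

View pics/w17.png

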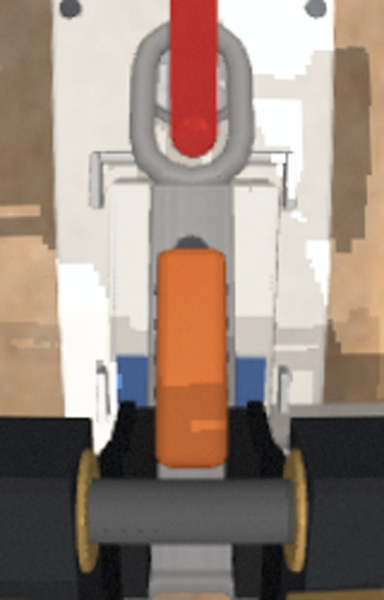

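View pics/s17.png

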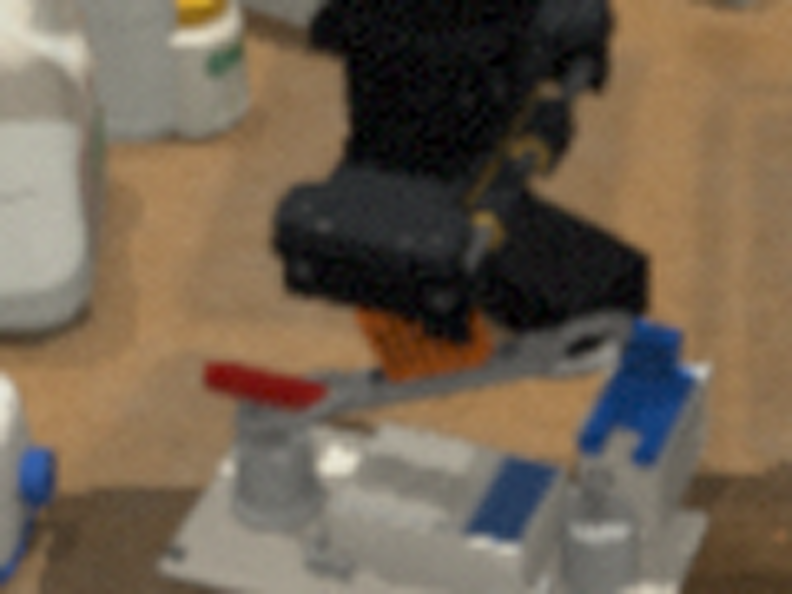

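View pics/c17.png

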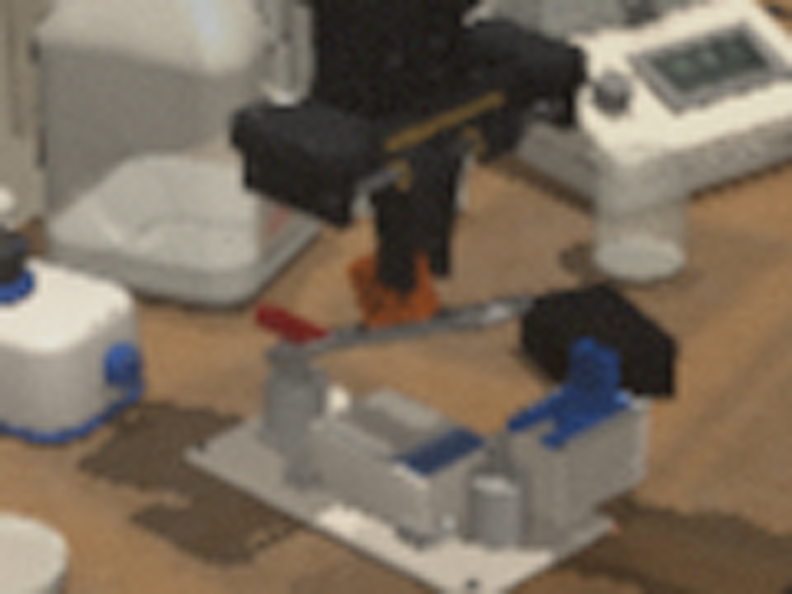

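```bash
python3 - <<'E'
from h import *
import pickle
w,s,c=pickle.load(open("v17.pkl","rb"))
W=lambda x,y:(w,(240+x/2.4,60+y/2.4));S=lambda x,y:(s,(240+x/6.6,140+y/6.6));C=lambda x,y:(c,(250+x/6.6,140+y/6.6))
r,e=tri([S(590,345),C(503,311)]);print("ring",r,e)
b,e=tri([W(192,240),S(375,376),C(365,333)]);print("screw",b,e)
print("inner",tri([W(192,175),S(312,405)])[0], [onz(*W(192,175),z).round(4) for z in(.06,.07,.08)])
t=ctrl.get_state()["position"];print(t)
# model: ring rel pivot: (70-17.75, 4-38); pivot = tcp+7mm up
for th in(.2,.25,.3,.35,.4,.45):
    cs,sn=np.cos(th),np.sin(th);f=lambda x,z:((t[0]-((x-17.75)*cs-(z-38)*sn)/1000).round(4),(t[2]+.007+((x-17.75)*sn+(z-38)*cs)/1000).round(4))
    print(th,"ring",f(70,4),"inner",f(-58,4),"outer",f(-112,4))
E
```

```text
ring [0.48790051 0.01417975 0.13788308] [1.5224137427653985, 1.5224137427652928]
screw [0.58698706 0.01378928 0.09238604] [1.6321251162805188, 1.3964755102333988, 1.5389507641210736]
inner [0.61035572 0.01709704 0.07555051] [array([0.6044, 0.0146, 0.06  ]), array([0.6051, 0.0146, 0.07  ]), array([0.6057, 0.0146, 0.08  ])]
[0.54696524 0.01715507 0.13963733]
0.2 ring (np.float64(0.489), np.float64(0.1237)) inner (np.float64(0.6145), np.float64(0.0983)) outer (np.float64(0.6674), np.float64(0.0875))
0.25 ring (np.float64(0.4879), np.float64(0.1266)) inner (np.float64(0.6119), np.float64(0.095)) outer (np.float64(0.6643), np.float64(0.0816))
0.3 ring (np.float64(0.487), np.float64(0.1296)) inner (np.float64(0.6093), np.float64(0.0918)) outer (np.float64(0.6609), np.float64(0.0758))
0.35 ring (np.float64(0.4862), np.float64(0.1326)) inner (np.float64(0.6065), np.float64(0.0887)) outer (np.float64(0.6572), np.float64(0.0702))
0.4 ring (np.float64(0.4856), np.float64(0.1357)) inner (np.float64(0.6035), np.float64(0.0858)) outer (np.float64(0.6532), np.float64(0.0648))
0.45 ring (np.float64(0.4851), np.float64(0.1387)) inner (np.float64(0.6004), np.float64(0.0831)) outer (np.float64(0.649), np.float64(0.0596))
```

Request:
drive_tool:
  increments: "0 3.5 -3 0 255; 0 3.5 -3 0 255; 0 4 -2.5 0 255; 0 4 -1 0 255; 0 4 -1 0 255; 0 0 0 0 255; 0 0 0 0 255"

```text
time: 27.32
position: [0.5363, 0.0174, 0.1205]
tool_rot: [-1.195, 1.231, -1.231]
ft_force: [0.0, 0.4, -2.0]
grip_width: 0.179
```

```bash
python3 st.py; python3 - <<'E'
from h import *
import pickle
w=im("wrist");save(w,"w18.png",(240,30,400,280),2.4)
s=im("side");save(s,"s18.png",(240,140,360,230),6.6)
c=im("scene");save(c,"c18.png",(250,140,370,230),6.6)
pickle.dump((w,s,c),open("v18.pkl","wb"))
E
```

```text
t 27.32 p [536.3  17.4 120.5] zaz -1.71 down [-3.e-04  0.e+00 -1.e+00] q [ 0.89  0.35 -1.13  1.83  0.34  1.18 -1.95] F [ 0.   0.4 -2. ] g 0.179
```

View pics/w18.png

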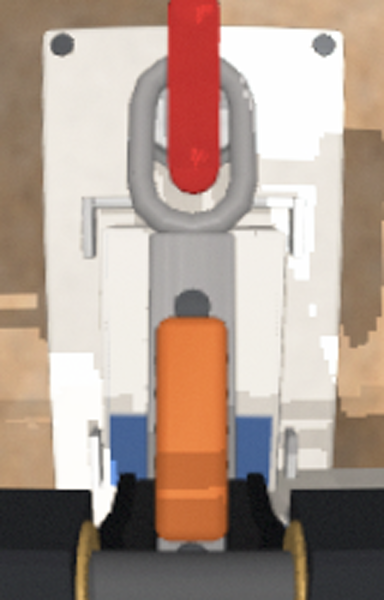

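View pics/s18.png

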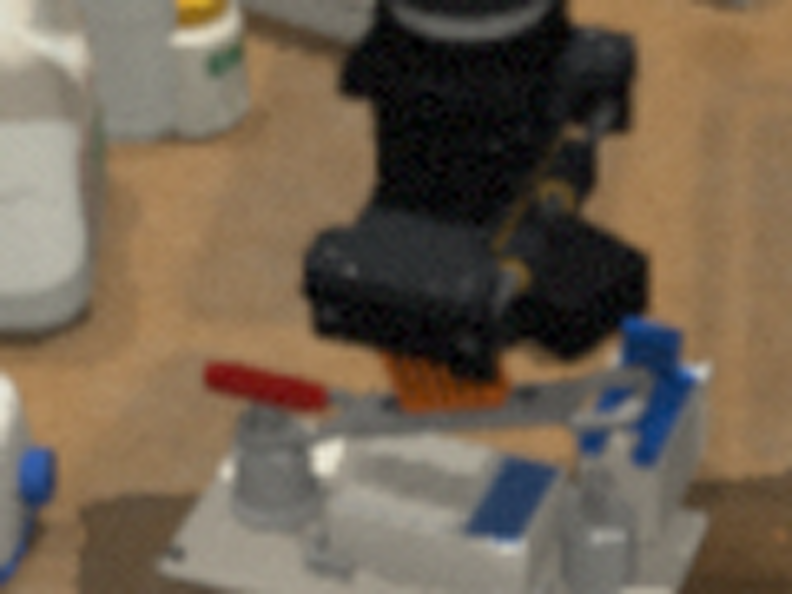

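View pics/c18.png

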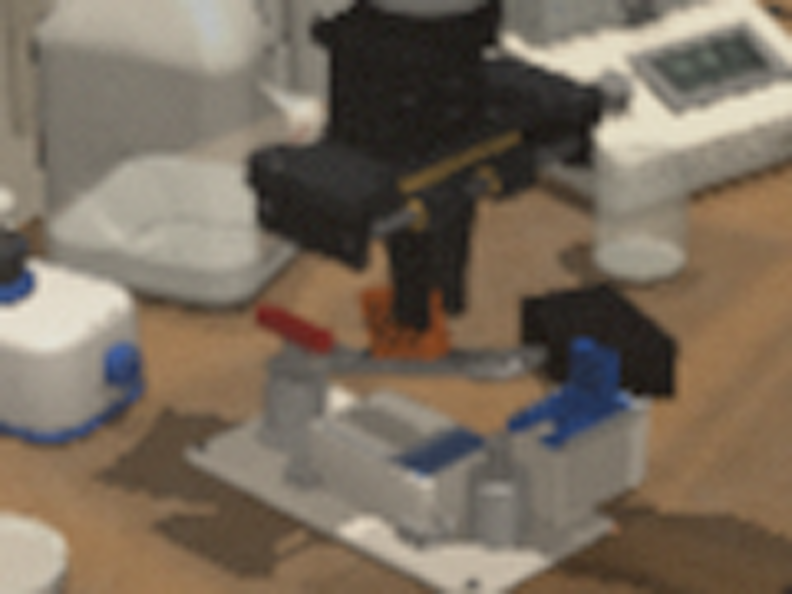

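```bash
python3 - <<'E'
from h import *
import pickle
w,s,c=pickle.load(open("v18.pkl","rb"))
W=lambda x,y:(w,(240+x/2.4,30+y/2.4));S=lambda x,y:(s,(240+x/6.6,140+y/6.6));C=lambda x,y:(c,(250+x/6.6,140+y/6.6))
r,e=tri([S(616,396),C(523,361)]);print("ring",r,e)
b,e=tri([W(192,302),S(395,405)]);print("screw",b,e)
print("inner",[onz(*W(192,218),z).round(4) for z in(.06,.07,.08)],"outer",[onz(*W(192,65),z).round(4) for z in(.05,.06,.07)])
t=ctrl.get_state()["position"];print(t)
for th in(.1,.15,.2,.25,.3,.35):
    cs,sn=np.cos(th),np.sin(th);f=lambda x,z:(float((t[0]-((x-17.75)*cs-(z-38)*sn)/1000).round(4)),float((t[2]+.007+((x-17.75)*sn+(z-38)*cs)/1000).round(4)))
    o=[f(70,4),f(-35,8),f(-58,4),f(-112,4)]
    print(th,o,[(proj(w,[x,.0145,z])-[240,30])[1].round(1)*2.4 for x,z in o[1:]])
E
```

```text
ring [0.47721039 0.01092785 0.11062909] [2.2027069139391053, 2.2027069139391853]
screw [0.5797524  0.01453978 0.07951162] [1.6446919018193114, 1.6446919018194506]
inner [array([0.6039, 0.0146, 0.06  ]), array([0.6042, 0.0146, 0.07  ]), array([0.6044, 0.0146, 0.08  ])] outer [array([0.6521, 0.0132, 0.05  ]), array([0.6503, 0.0132, 0.06  ]), array([0.6485, 0.0133, 0.07  ])]
[0.53636773 0.01745579 0.12061916]
0.1 [(0.481, 0.099), (0.5859, 0.0925), (0.6083, 0.0862), (0.6621, 0.0808)] [np.float64(290.88), np.float64(204.0), np.float64(10.799999999999999)]
0.15 [(0.4796, 0.1018), (0.584, 0.0901), (0.6062, 0.0827), (0.6596, 0.0746)] [np.float64(297.12), np.float64(211.68), np.float64(24.479999999999997)]
0.2 [(0.4784, 0.1047), (0.5821, 0.0877), (0.6039, 0.0792), (0.6568, 0.0685)] [np.float64(302.88), np.float64(219.83999999999997), np.float64(38.4)]
0.25 [(0.4773, 0.1076), (0.5801, 0.0855), (0.6014, 0.0759), (0.6537, 0.0626)] [np.float64(309.12), np.float64(228.48), np.float64(52.559999999999995)]
0.3 [(0.4764, 0.1106), (0.5779, 0.0834), (0.5987, 0.0728), (0.6503, 0.0568)] [np.float64(315.84), np.float64(237.6), np.float64(66.96)]
0.35 [(0.4756, 0.1136), (0.5756, 0.0814), (0.5959, 0.0697), (0.6466, 0.0512)] [np.float64(323.03999999999996), np.float64(246.71999999999997), np.float64(81.6)]
```

Request:
drive_tool:
  increments: "0 4 -1 0 255; 0 4 -1 0 255; 0 4 -1 0 255; 0 0 0 0 255; 0 0 0 0 255"

```text
time: 28.1
position: [0.5334, 0.0175, 0.1085]
tool_rot: [-1.195, 1.231, -1.231]
ft_force: [-0.2, -0.2, -1.8]
grip_width: 0.185
```

```bash
python3 st.py; python3 - <<'E'
from h import *
import pickle
w=im("wrist");save(w,"w19.png",(240,30,400,280),2.4)
s=im("side");save(s,"s19.png",(240,140,360,230),6.6)
c=im("scene");save(c,"c19.png",(250,140,370,230),6.6)
pickle.dump((w,s,c),open("v19.pkl","wb"))
E
```

```text
t 28.1 p [533.4  17.5 108.5] zaz -1.71 down [ 0. -0. -1.] q [ 0.89  0.36 -1.13  1.85  0.35  1.16 -1.96] F [-0.2 -0.2 -1.8] g 0.185
```

View pics/w19.png

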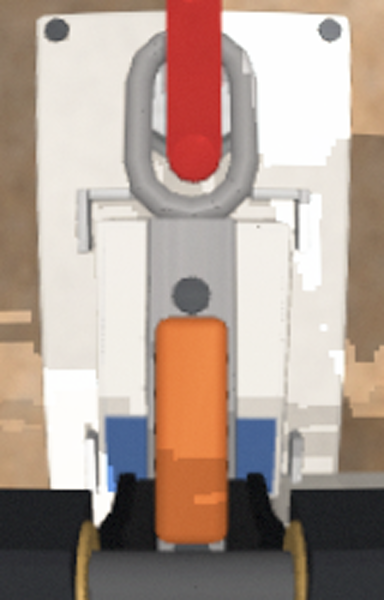

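View pics/s19.png

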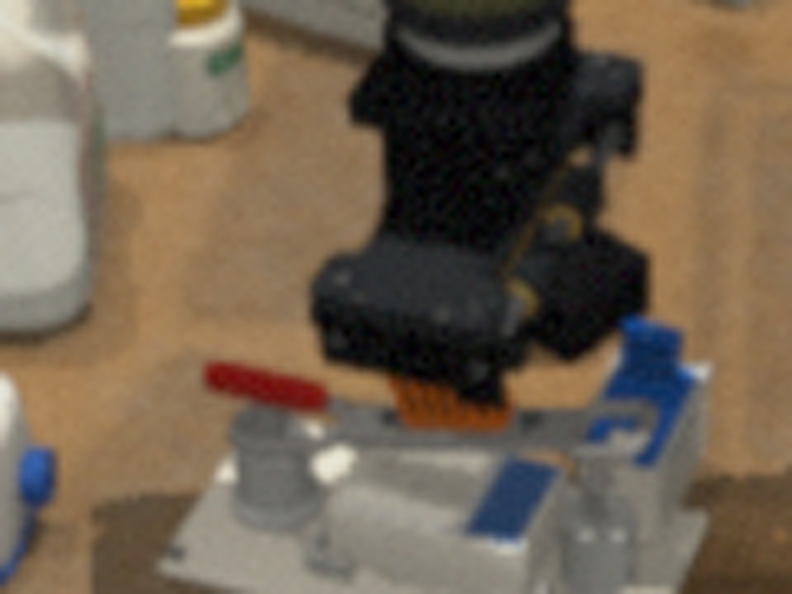

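View pics/c19.png

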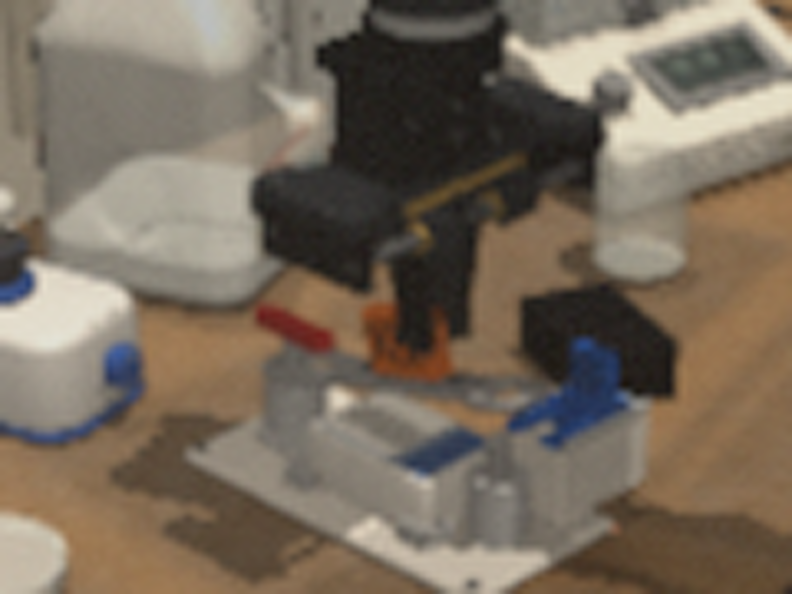

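```bash
python3 - <<'E'
from h import *
import pickle
w,s,c=pickle.load(open("v19.pkl","rb"))
W=lambda x,y:(w,(240+x/2.4,30+y/2.4));S=lambda x,y:(s,(240+x/6.6,140+y/6.6));C=lambda x,y:(c,(250+x/6.6,140+y/6.6))
save(s,"s19b.png",(270,185,345,230),10.6);save(c,"c19b.png",(285,180,345,216),13)
r,e=tri([S(622,428),C(530,391)]);print("ring",r,e)
b,e=tri([W(192,295),S(398,420)]);print("screw",b,e)
print("inner",[onz(*W(192,205),z).round(4) for z in(.06,.07,.08)])
E
```

```text
ring [0.47489299 0.00844681 0.09204789] [2.995155328371991, 2.99515532837209]
screw [0.57903565 0.01448903 0.07090122] [1.8596515870495904, 1.8596515870495376]
inner [array([0.605 , 0.0146, 0.06  ]), array([0.6051, 0.0146, 0.07  ]), array([0.6052, 0.0147, 0.08  ])]
```

View pics/s19b.png

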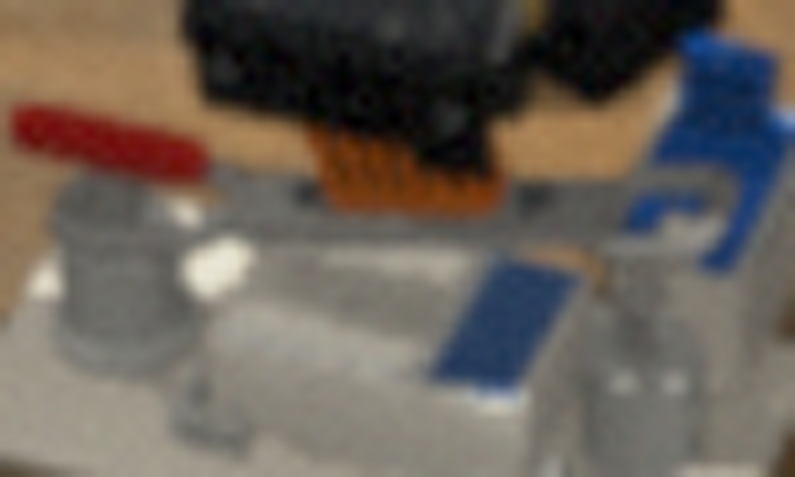

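View pics/c19b.png

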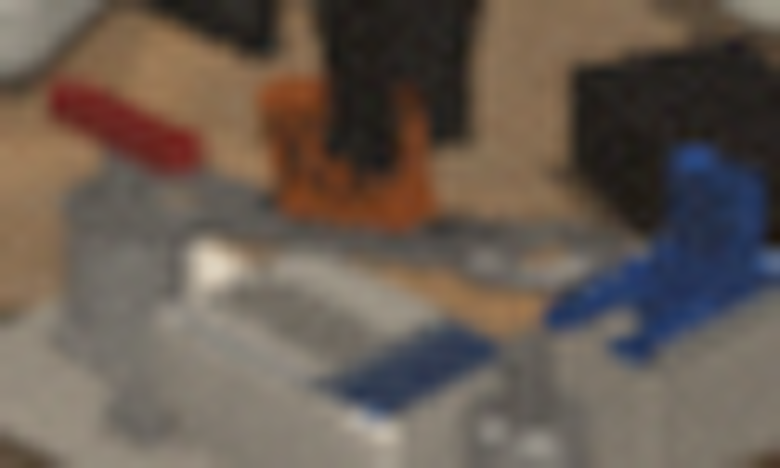

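Request:
drive_tool:
  increments: "0 0 4 0 255; 0 0 4 0 255; 0 0 3.5 0 255; 0 3 -0.5 0 255; 0 3 -0.5 0 255; 0 3 -0.5 0 255; 0 0 0 0 255; 0 0 0 0 255"

```text
time: 29.25
position: [0.5433, 0.0171, 0.0995]
tool_rot: [-1.195, 1.231, -1.231]
ft_force: [0.5, 0.7, -1.2]
grip_width: 0.182
```

```bash
python3 st.py; python3 - <<'E'
from h import *
import pickle
w=im("wrist");save(w,"w20.png",(240,30,400,280),2.4)
s=im("side");save(s,"s20.png",(270,185,345,230),10.6)
c=im("scene");save(c,"c20.png",(285,180,345,216),13)
pickle.dump((w,s,c),open("v20.pkl","wb"))
E
```

```text
t 29.25 p [543.3  17.1  99.5] zaz -1.71 down [-1.e-04 -1.e-04 -1.e+00] q [ 0.86  0.39 -1.1   1.84  0.39  1.15 -1.98] F [ 0.5  0.7 -1.2] g 0.182
```

View pics/w20.png

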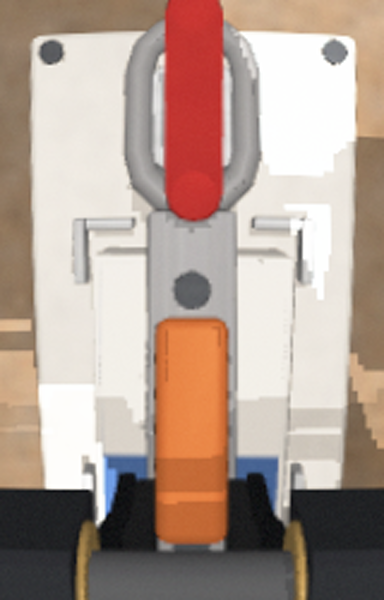

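View pics/s20.png

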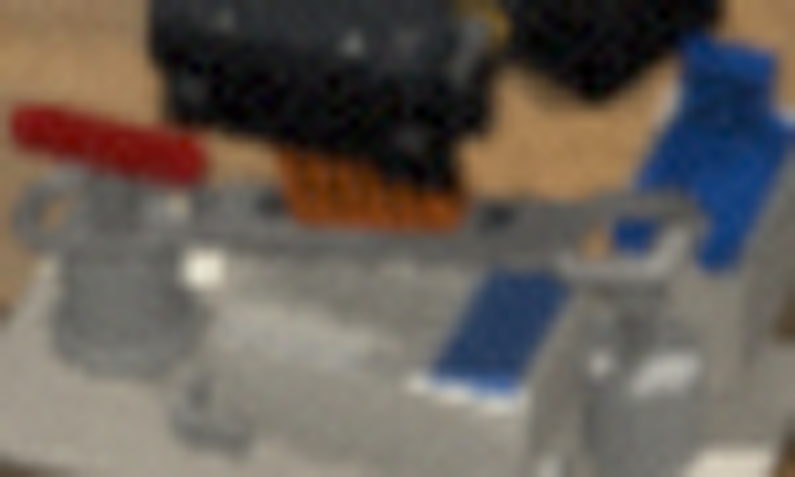

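View pics/c20.png

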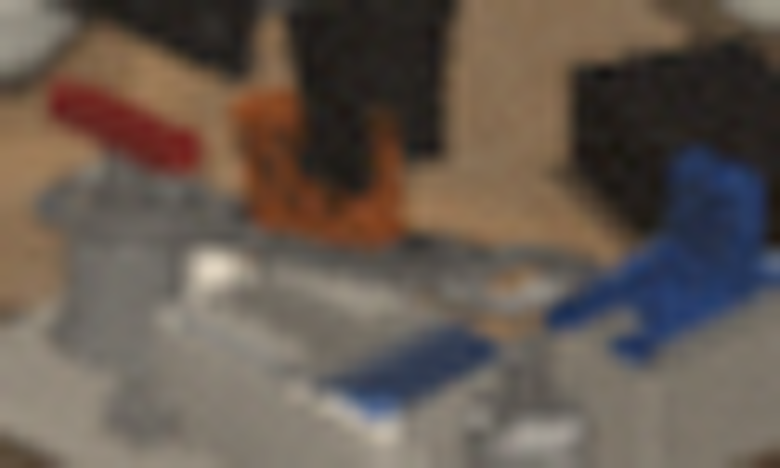

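```bash
python3 - <<'E'
from h import *
import pickle
w,s,c=pickle.load(open("v20.pkl","rb"))
S=lambda x,y:(s,(270+x/10.6,185+y/10.6));C=lambda x,y:(c,(285+x/13,180+y/13))
r,e=tri([S(640,235),C(513,283)]);print("ring",r,e)
for z in(.071,.08,.085):
  p=proj(s,[.4858,.018,z]);q=proj(c,[.4858,.018,z]);print(z,(p-[270,185])*10.6,(q-[285,180])*13)
W=lambda x,y:(w,(240+x/2.4,30+y/2.4))
print("screw",onz(*W(192,290),.066),"linksides",onz(*W(125,110),.055),onz(*W(260,110),.055))
print("head",onz(*W(193,205),.08))
E
```

```text
ring [0.48324611 0.02496024 0.08972989] [1.4971931217740857, 1.4971931217740768]
0.071 [636.44781242 273.90559727] [526.03582725 327.48139272]
0.08 [636.3167571  248.89192671] [526.36140071 298.02651952]
0.085 [636.24342266 234.89506281] [526.54306707 281.59102895]
screw [0.5924625  0.01496838 0.066     ] linksides [0.64231798 0.0318769  0.055     ] [ 0.64124566 -0.00519006  0.055     ]
head [0.61515595 0.01409184 0.08      ]
```

Request:
drive_tool:
  increments: "0 3 -1 0 255; 0 3 -1 0 255; 0 3 -0.5 0 255; 0 3 -0.5 0 255; 0 3 -0.5 0 255; 0 0 0 0 255"

```text
time: 30.15
position: [0.5398, 0.0172, 0.0843]
tool_rot: [-1.195, 1.231, -1.231]
ft_force: [0.5, -0.2, -1.4]
grip_width: 0.183
```

```bash
python3 st.py; python3 - <<'E'
from h import *
import pickle
w=im("wrist");save(w,"w21.png",(240,30,400,280),2.4)
s=im("side");save(s,"s21.png",(270,185,345,230),10.6)
c=im("scene");save(c,"c21.png",(285,180,345,216),13)
pickle.dump((w,s,c),open("v21.pkl","wb"))
E
```

```text
t 30.15 p [539.8  17.2  84.3] zaz -1.71 down [-3.e-04  0.e+00 -1.e+00] q [ 0.85  0.41 -1.09  1.86  0.4   1.12 -1.99] F [ 0.5 -0.2 -1.4] g 0.183
```

View pics/s21.png

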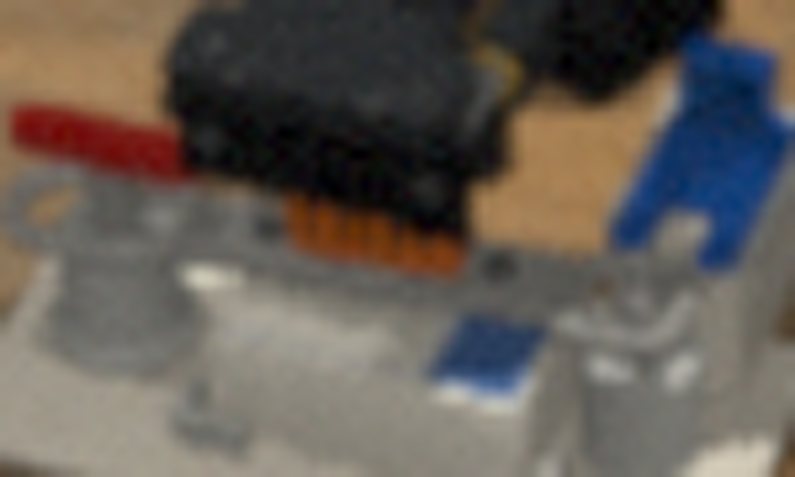

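View pics/c21.png

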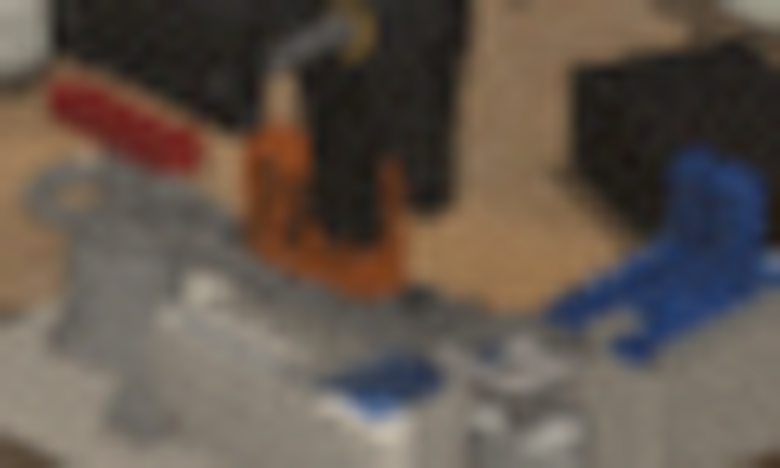

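Request:
drive_tool:
  increments: "0 3 -0.5 0 255; 0 3 -0.5 0 255; 0 2 0 0 255; 0 2 0 0 255; 0 0 0 0 255"

```text
time: 30.92
position: [0.5392, 0.0173, 0.0748]
tool_rot: [-1.195, 1.231, -1.232]
ft_force: [-0.8, -0.2, 2.4]
grip_width: 0.183
```

```bash
python3 st.py; python3 - <<'E'
from h import *
import pickle
w=im("wrist");save(w,"w22.png",(240,30,400,280),2.4)
s=im("side");save(s,"s22.png",(270,185,345,230),10.6)
c=im("scene");save(c,"c22.png",(285,180,345,216),13)
E
```

```text
t 30.93 p [539.2  17.3  74.8] zaz -1.71 down [ 5.e-04 -2.e-04 -1.e+00] q [ 0.84  0.42 -1.08  1.87  0.41  1.11 -2.  ] F [-0.8 -0.2  2.4] g 0.183
```

View pics/s22.png

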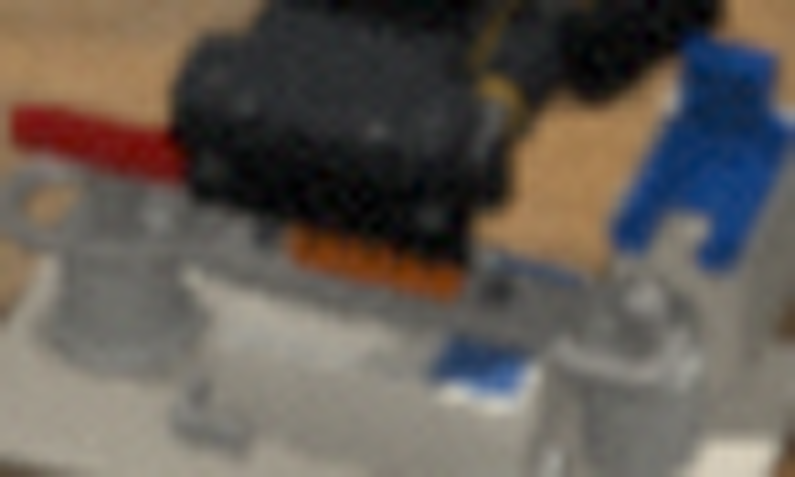

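View pics/c22.png

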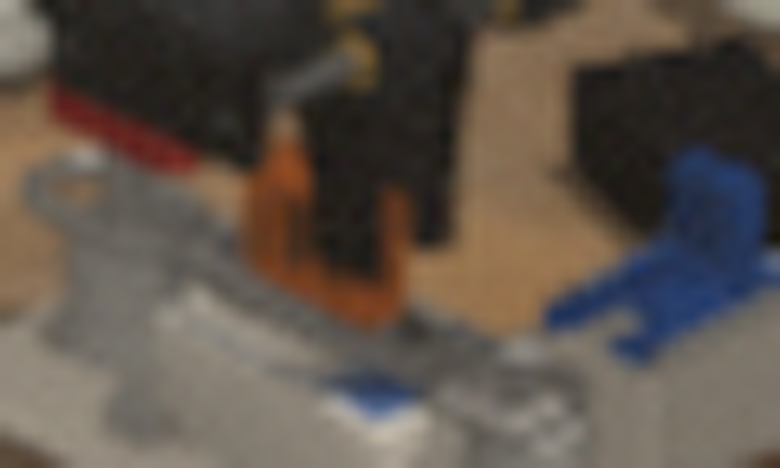

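View pics/w22.png

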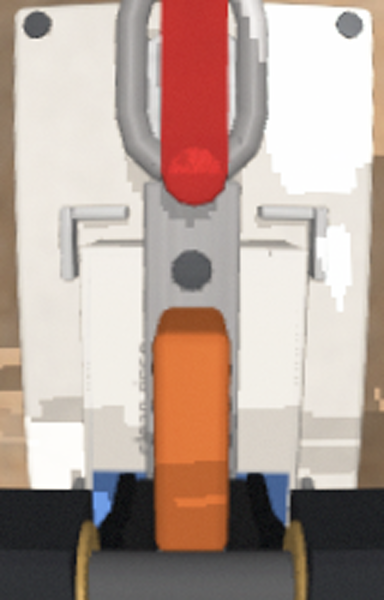

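```bash
python3 - <<'E'
from h import *
s=im("side");c=im("scene")
for n,x in(("outer",-112),("ring",70),("ringouter",85),("screw",-35)):
  for z in(.05,.06):
    P=[.5558-x/1000*.9996,.0163+x/1000*.0279,z];print(n,z,((proj(s,P)-[270,185])*10.6).round(),((proj(c,P)-[285,180])*13).round())
E
```

```text
outer 0.05 [ 23. 191.] [ 58. 174.]
outer 0.06 [ 20. 164.] [ 57. 143.]
ring 0.05 [636. 332.] [525. 396.]
ring 0.06 [636. 305.] [525. 364.]
ringouter 0.05 [689. 344.] [566. 416.]
ringouter 0.06 [689. 317.] [566. 383.]
screw 0.05 [277. 250.] [248. 264.]
screw 0.06 [275. 222.] [247. 233.]
```

Request:
drive_tool:
  increments: "0 0 0 0 120; 0 0 0 0 120; 0 0 0 0 100; 0 0 0 0 100; 0 -15 0 0 100; 0 -35 0 0 100; 0 -50 0 0 100; 0 0 -40 0 100; 0 0 0 0 100"

```text
time: 32.3
position: [0.4974, 0.018, 0.1754]
tool_rot: [-1.198, 1.229, -1.235]
ft_force: [-0.1, -0.6, 0.1]
grip_width: 0.607
```

```bash
python3 st.py; python3 - <<'E'
from h import *
import pickle
w=im("wrist");save(w,"w23.png",(200,20,440,270),2.4)
s=im("side");save(s,"s23.png",(270,185,345,230),10.6)
c=im("scene");save(c,"c23.png",(285,180,345,216),13)
pickle.dump((w,s,c),open("v23.pkl","wb"))
E
```

```text
t 32.3 p [497.4  18.  175.4] zaz -1.75 down [ 1.0e-04 -5.1e-03 -1.0e+00] q [ 1.08  0.16 -1.25  1.85  0.16  1.24 -1.82] F [-0.1 -0.6  0.1] g 0.607
```

View pics/w23.png

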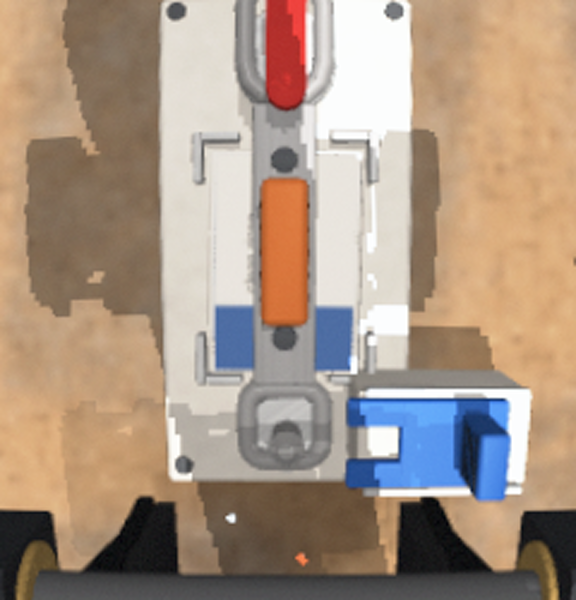

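View pics/s23.png

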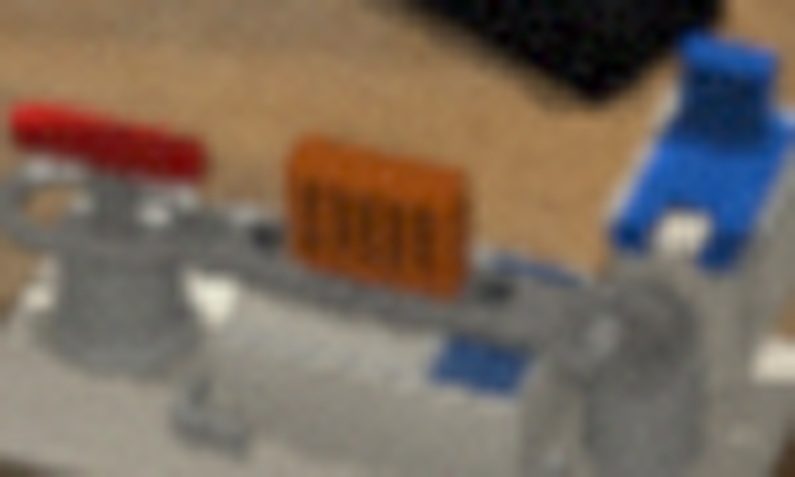

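View pics/c23.png

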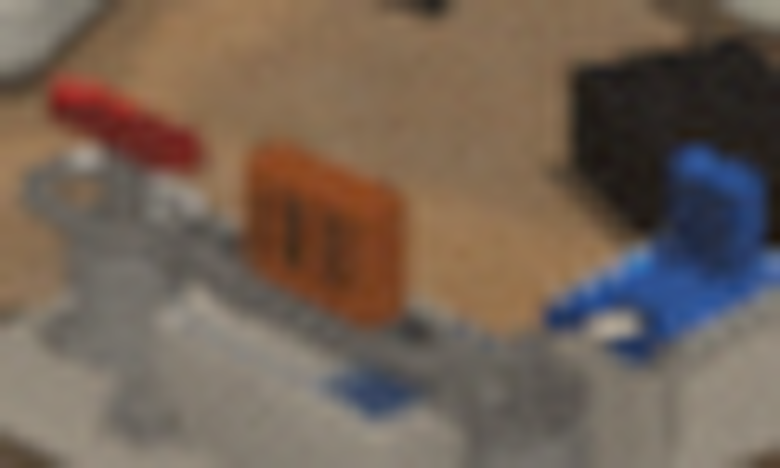

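```bash
python3 - <<'E'
from h import *
import pickle
w,s,c=pickle.load(open("v23.pkl","rb"))
W=lambda x,y:(w,(200+x/2.4,20+y/2.4));S=lambda x,y:(s,(270+x/10.6,185+y/10.6));C=lambda x,y:(c,(285+x/13,180+y/13))
print("ring50",onz(*W(284,426),.05),"boss46?")
print("ring outer/inner edges",onz(*W(284,470),.05),onz(*W(284,381),.05))
print("pin tip",onz(*W(286,440),.071))
print("grip top link-end L",tri([W(263,179),S(300,140),C(258,150)]))
print("grip top ring-end L",tri([W(263,323),S(467,180),C(403,208)]))
print("grip top link-end R",tri([W(307,179),S(296,140)]))
print("screw1",tri([W(284,160),S(267,235)]),"screw2",tri([W(284,338),S(492,287),C(415,330)]))
print("lug top",onz(*W(490,440),.092), "fork tips",onz(*W(348,412),.062),onz(*W(348,473),.062))
E
```

```text
ring50 [0.49002816 0.018289   0.05      ] boss46?
ring outer/inner edges [0.47129389 0.01887356 0.05      ] [0.50855604 0.01771301 0.05      ]
pin tip [0.4904326  0.01756865 0.071     ]
grip top link-end L (array([0.58252107, 0.02025843, 0.09315949]), [3.5999634225995063, 3.207135089774857, 2.0678616349211527])
grip top ring-end L (array([0.53359906, 0.020117  , 0.09173133]), [5.525753067774121, 1.9932248124388832, 4.1903064972135775])
grip top link-end R (array([0.58584832, 0.00779911, 0.08494509]), [0.29421115686632826, 0.29421115686627947])
screw1 (array([0.59435727, 0.01487729, 0.05410123]), [0.5741285798766936, 0.5741285798765913]) screw2 (array([0.52679643, 0.01713655, 0.05441537]), [0.29383112551973645, 0.5757997834782287, 0.3343889539372012])
lug top [ 0.49430427 -0.05502145  0.092     ] fork tips [ 0.49820722 -0.00660258  0.062     ] [ 0.473332   -0.00643684  0.062     ]
```

Request:
drive_tool:
  increments: "35 0 -6 0 100; 43 0 -5.5 0 100; 0 25 0 0 100; 0 25 0 0 100; 0 0 0 0 100; 0 0 0 0 100"
  squeeze: 10

```text
time: 33.2
position: [0.486, -0.0584, 0.1253]
tool_rot: [-1.194, 1.23, -1.23]
ft_force: [0.0, 0.1, 0.1]
grip_width: 0.606
```

```bash
python3 st.py; python3 - <<'E'
from h import *
import pickle
w=im("wrist");save(w,"w24.png")
s=im("side");save(s,"s24.png",(250,140,370,230),6.6)
E
```

```text
t 33.2 p [486.  -58.4 125.3] zaz -1.64 down [ 0.001   0.0012 -1.    ] q [ 1.18  0.2  -1.2   1.93  0.2   1.14 -1.69] F [0.  0.1 0.1] g 0.606
```

View pics/w24.png

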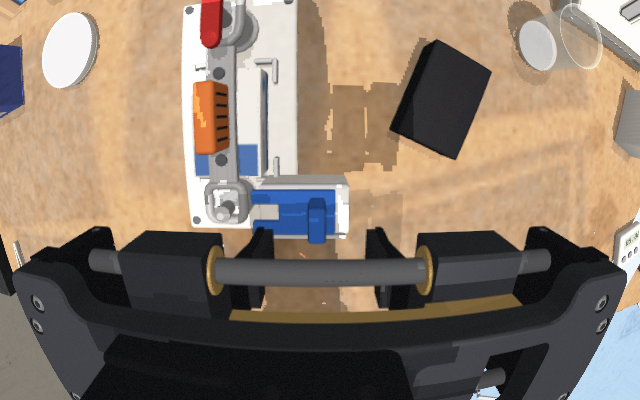

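View pics/s24.png

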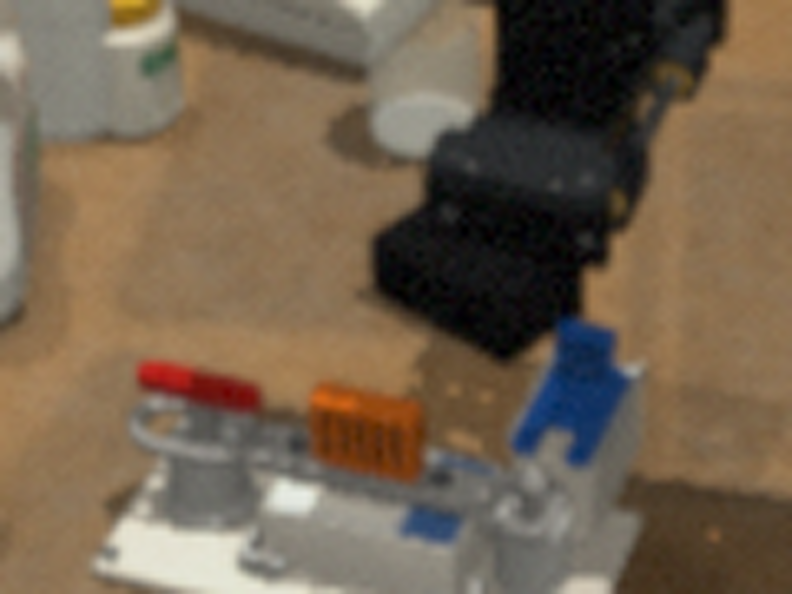

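```bash
python3 - <<'E'
from h import *
w=im("wrist");t=ctrl.get_state()["position"]
print(proj(w,[.4836,-.0597,.092]),proj(w,[t[0],t[1],.092]),onz(w,(317,208),.092),onz(w,(317,222),.08))
save(w,"w24c.png",(230,170,380,260),5)
E
```

```text
[320.34940332 227.11218792] [319.18078422 223.86132857] [ 0.49728755 -0.05785169  0.092     ] [ 0.48297895 -0.05732074  0.08      ]
```

View pics/w24c.png

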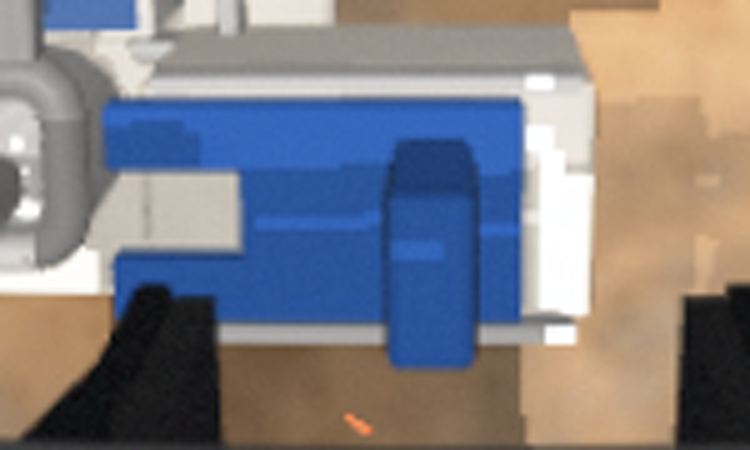

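Request:
drive_tool:
  increments: "-1 25 -1 0 100; 0 25 0 0 100; 0 7 0 0 100; 0 0 0 0 255; 0 0 0 0 255; 0 0 0 0 255; 0 0 0 0 255; 0 0 0 0 255; 0 0 0 0 255"
  squeeze: 10

```text
time: 34.48
position: [0.4843, -0.0577, 0.0678]
tool_rot: [-1.195, 1.231, -1.231]
ft_force: [-0.7, 1.0, 1.7]
grip_width: 0.135
```

```bash
python3 st.py
```

```text
t 34.48 p [484.3 -57.7  67.8] zaz -1.7 down [ 4.e-04  3.e-04 -1.e+00] q [ 1.1   0.29 -1.14  1.99  0.31  1.04 -1.78] F [-0.7  1.   1.7] g 0.135
```

Request:
drive_tool:
  increments: "-6 0 0 0 255; -8 0 0 0 255; -8 0 0 0 255; -8 0 0 0 255; -6 0 0 0 255; -4 0 0 0 255; 0 0 0 0 255"

```text
time: 35.35
position: [0.4854, -0.0198, 0.0677]
tool_rot: [-1.197, 1.23, -1.234]
ft_force: [-1.3, -7.0, 7.0]
grip_width: 0.136
```

```bash
python3 st.py
```

```text
t 35.35 p [485.4 -19.8  67.7] zaz -1.73 down [-1.0e-04 -3.3e-03 -1.0e+00] q [ 1.03  0.29 -1.15  2.    0.31  1.04 -1.87] F [-1.3 -7.   7. ] g 0.136
```

Request:
drive_tool:
  increments: "-2 0 0 0 255; 0 0 0 0 255; 0 0 0 0 255"

```text
time: 35.72
position: [0.4854, -0.0198, 0.0677]
tool_rot: [-1.198, 1.23, -1.236]
ft_force: [-0.7, -10.9, 7.5]
grip_width: 0.139
```

```bash
python3 st.py
```

```text
t 35.73 p [485.4 -19.8  67.7] zaz -1.81 down [-5.0e-04 -5.5e-03 -1.0e+00] q [ 1.03  0.29 -1.15  2.    0.32  1.05 -1.87] F [ -0.7 -10.9   7.5] g 0.139
```

Request:
drive_tool:
  increments: "4 0 0 0 255; 0 0 0 0 140; 0 0 0 0 140; 0 0 0 0 140; 0 -20 0 0 140; 0 -40 0 0 140; 0 -30 -30 0 140; 0 0 -20 0 140; 0 0 0 0 140"

```text
time: 36.85
position: [0.435, -0.02, 0.1572]
tool_rot: [-1.198, 1.23, -1.238]
ft_force: [0.3, -1.1, -0.1]
grip_width: 0.448
```

```bash
python3 st.py; python3 - <<'E'
from h import *
import pickle
w=im("wrist");save(w,"w25.png",(200,20,440,270),2.4)
s=im("side");save(s,"s25.png",(270,185,345,230),10.6)
c=im("scene");save(c,"c25.png",(285,180,345,216),13)
pickle.dump((w,s,c),open("v25.pkl","wb"))
E
```

```text
t 36.85 p [435.  -20.  157.2] zaz -1.85 down [-1.0e-04 -6.2e-03 -1.0e+00] q [ 1.34 -0.18 -1.23  2.01 -0.17  1.2  -1.43] F [ 0.3 -1.1 -0.1] g 0.448
```

View pics/w25.png

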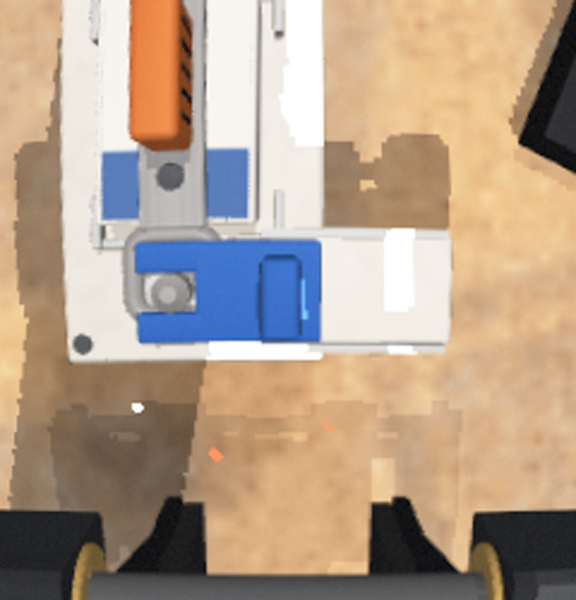

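View pics/s25.png

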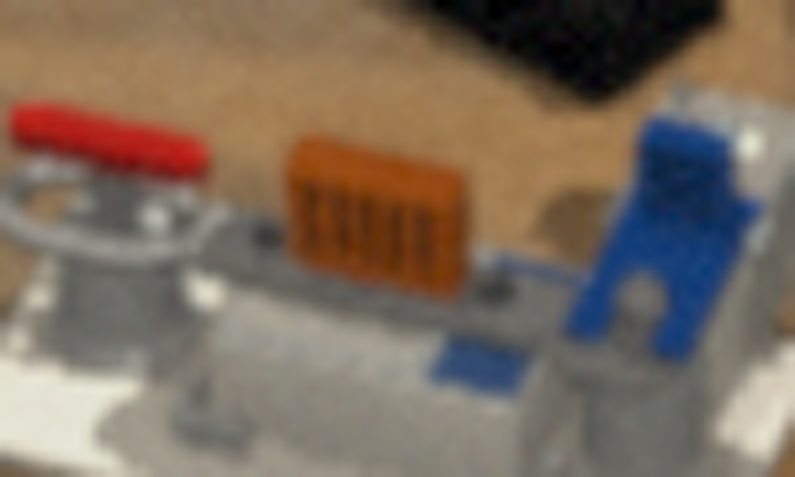

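View pics/c25.png

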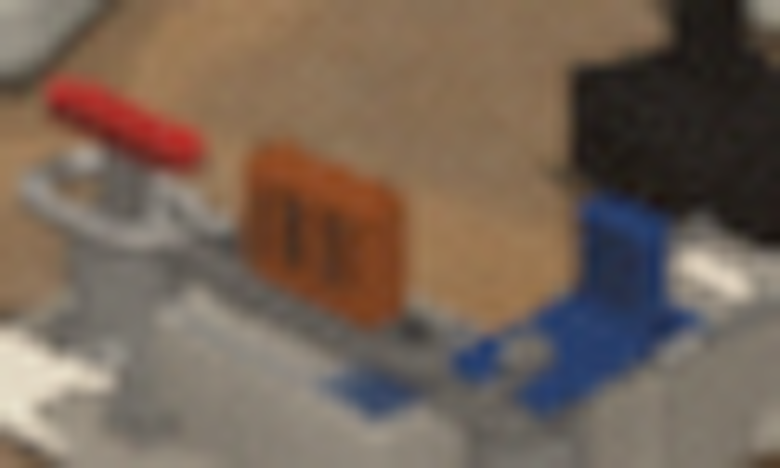

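```bash
python3 - <<'E'
from h import *
import pickle
w,s,c=pickle.load(open("v25.pkl","rb"));w2=pickle.load(open("v23.pkl","rb"))[0]
W=lambda x,y:(w,(200+x/2.4,20+y/2.4));V=lambda x,y:(w2,(200+x/2.4,20+y/2.4))
save(w,"w25c.png",(240,110,350,175),7)
print("now lug",onz(*W(283,297),.092),"pin",onz(*W(168,293),.071),"forktips",onz(*W(136,256),.062),onz(*W(136,327),.062),"back",onz(*W(321,290),.062))
print("open: lug",onz(*V(487,440),.092),"pin",onz(*V(286,440),.071),"fork",onz(*V(348,412),.062),onz(*V(348,473),.062))
E
```

```text
now lug [ 0.48560157 -0.02124174  0.092     ] pin [0.48649865 0.01750936 0.071     ] forktips [0.49937242 0.02956114 0.062     ] [0.47422892 0.03114926 0.062     ] back [ 0.48464719 -0.03446292  0.062     ]
open: lug [ 0.49434413 -0.05389935  0.092     ] pin [0.4904326  0.01756865 0.071     ] fork [ 0.49820722 -0.00660258  0.062     ] [ 0.473332   -0.00643684  0.062     ]
```

View pics/w25c.png

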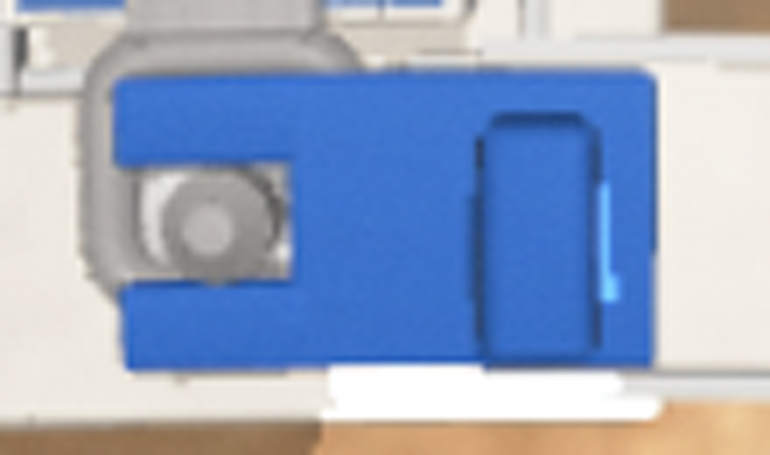

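Request:
drive_tool:
  increments: "14 0 25 0 255; 16 0 26 0 255; 0 20 0 0 255; 0 35 0 0 255; 0 30 0 0 255; 0 5 0 0 255; 0 0 0 0 255; 0 0 0 0 255"

```text
time: 38.0
position: [0.4871, -0.0501, 0.0683]
tool_rot: [-1.193, 1.23, -1.232]
ft_force: [0.6, -0.1, -0.1]
grip_width: 0.005
```

```bash
python3 st.py;python3 - <<'E'
from h import *
s=im("side");save(s,"s26.png",(270,165,345,210),10.6)
E
```

```text
t 38.0 p [487.1 -50.1  68.3] zaz -1.7 down [ 0.0021  0.     -1.    ] q [ 1.14  0.34 -1.22  1.99  0.37  1.06 -1.85] F [ 0.6 -0.1 -0.1] g 0.005
```

View pics/s26.png

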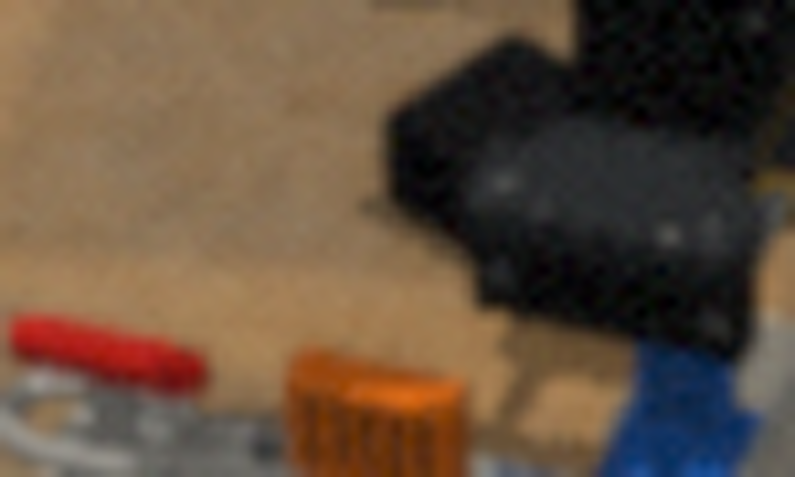

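Request:
drive_tool:
  increments: "-4 0 0 0 255; -3 0 0 0 255; -2 0 0 0 255; 0 0 0 0 255; 0 0 0 0 255"

```text
time: 38.67
position: [0.4861, -0.0414, 0.0672]
tool_rot: [-1.195, 1.231, -1.231]
ft_force: [-0.4, -0.5, 0.7]
grip_width: 0.002
```

```bash
python3 st.py
```

```text
t 38.67 p [486.1 -41.4  67.2] zaz -1.72 down [ 0.e+00 -2.e-04 -1.e+00] q [ 1.12  0.34 -1.22  1.99  0.37  1.06 -1.86] F [-0.4 -0.5  0.7] g 0.002
```

Request:
drive_tool:
  increments: "-2 0 0 0 255; -2 0 0 0 255; -2 0 0 0 255; 0 0 0 0 255; 0 0 0 0 255"

```text
time: 39.3
position: [0.4863, -0.036, 0.0672]
tool_rot: [-1.195, 1.231, -1.232]
ft_force: [-0.3, -2.7, -0.2]
grip_width: 0.003
```

```bash
python3 st.py
```

```text
t 39.3 p [486.3 -36.   67.2] zaz -1.74 down [-1.e-04 -9.e-04 -1.e+00] q [ 1.11  0.34 -1.22  1.99  0.37  1.06 -1.88] F [-0.3 -2.7 -0.2] g 0.003
```

Request:
drive_tool:
  increments: "-2 0 0 0 255; -2 0 0 0 255; 0 0 0 0 255; 0 0 0 0 255"

```text
time: 39.8
position: [0.4863, -0.0358, 0.0672]
tool_rot: [-1.199, 1.231, -1.237]
ft_force: [-1.3, -10.1, 2.0]
grip_width: 0.003
```

```bash
python3 st.py
```

```text
t 39.8 p [486.3 -35.8  67.2] zaz -1.86 down [-9.e-04 -6.e-03 -1.e+00] q [ 1.11  0.34 -1.22  1.99  0.37  1.06 -1.89] F [ -1.3 -10.1   2. ] g 0.003
```

Request:
drive_tool:
  increments: "10 0 0 0 255; 6 0 0 0 255; 0 -30 0 0 255; 0 -50 0 0 255; 0 -30 -20 0 255; 20 0 -20 0 255; 0 0 0 0 255; 0 0 0 0 255"

```text
time: 40.8
position: [0.4457, -0.0655, 0.177]
tool_rot: [-1.194, 1.231, -1.231]
ft_force: [-0.4, 0.7, 0.8]
grip_width: 0.003
```

```bash
python3 st.py; python3 - <<'E'
from h import *
import pickle
w=im("wrist");save(w,"w27.png")
s=im("side");save(s,"s27.png",(210,100,410,250),4)
c=im("scene");save(c,"c27.png",(230,150,390,270),5)
pickle.dump((w,s,c),open("v27.pkl","wb"))
E
```

```text
t 40.8 p [445.7 -65.5 177. ] zaz -1.71 down [ 3.e-04  4.e-04 -1.e+00] q [ 1.49 -0.15 -1.29  1.95 -0.15  1.24 -1.34] F [-0.4  0.7  0.8] g 0.003
```

View pics/w27.png

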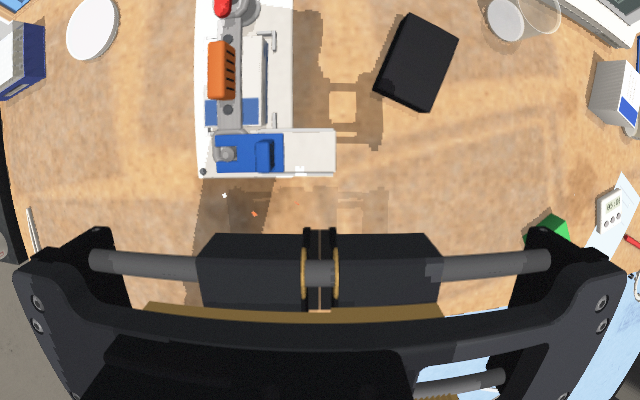

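View pics/s27.png

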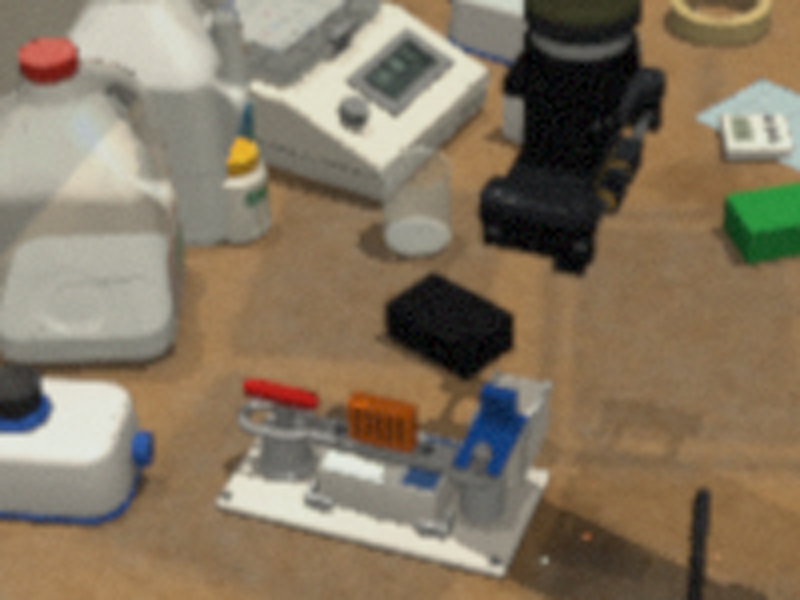

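View pics/c27.png

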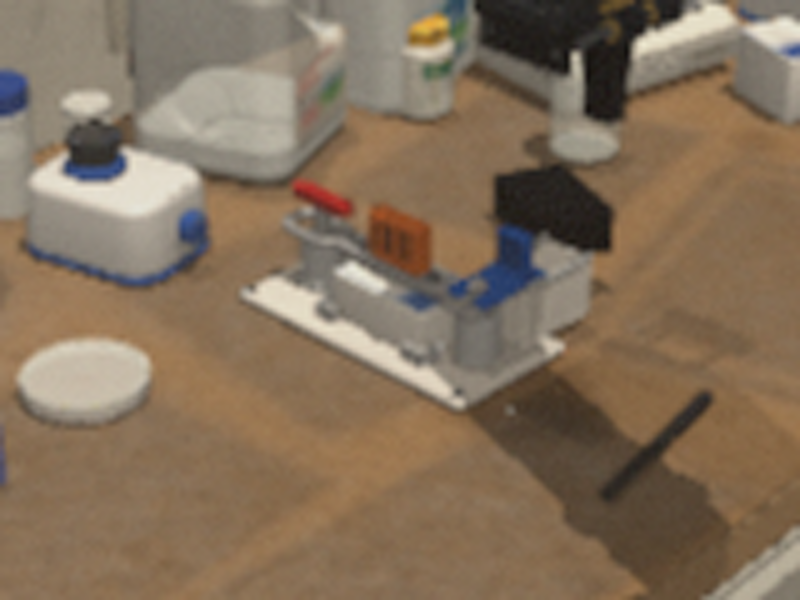

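```bash
python3 - <<'E'
from h import *
import pickle
w,s,c=pickle.load(open("v27.pkl","rb"))
save(s,"s27z.png",(262,190,352,245),8.8);save(c,"c27z.png",(280,180,352,222),11)
for n,x in(("outer",-112),("ring",70)):
    P=[.5558-x/1000*.9996,.0163+x/1000*.0279,.05];print(n,((proj(s,P)-[262,190])*8.8).round(),((proj(c,P)-[280,180])*11).round())
E
```

```text
outer [ 89. 115.] [104. 148.]
ring [599. 232.] [499. 335.]
```

View pics/s27z.png

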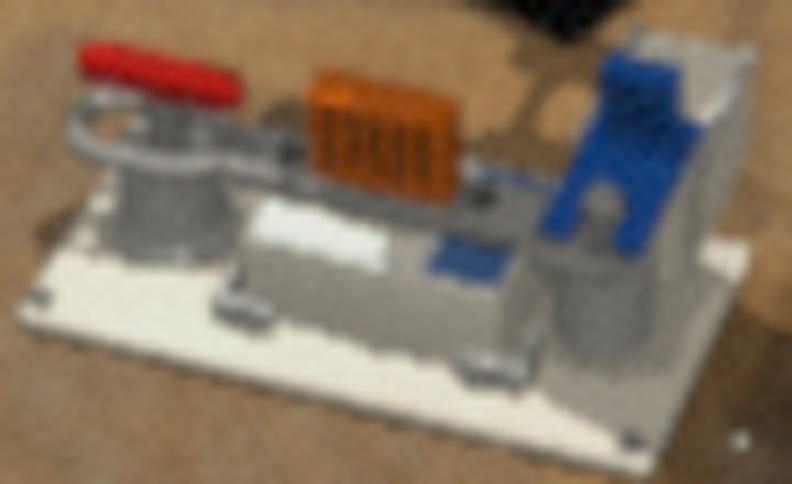

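View pics/c27z.png

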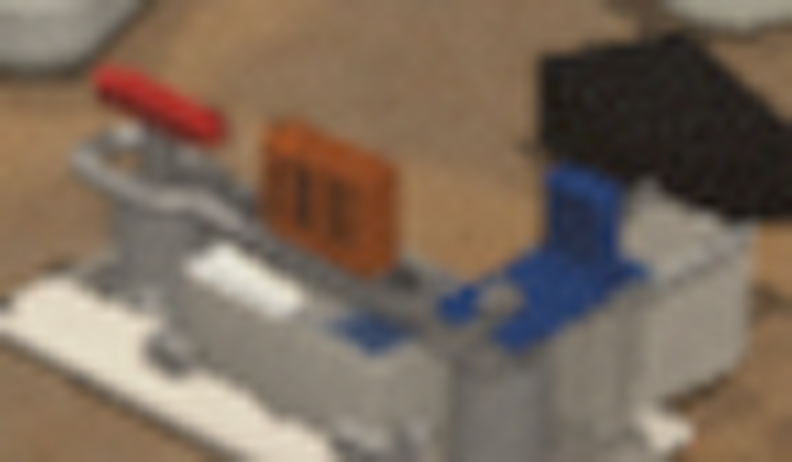

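```bash
python3 -c "
from bench import workorder,ctrl
print(workorder.close_job(),ctrl.get_state()['time'])"
```

```text
the job is handed in; nothing more can be done
the job is handed in; nothing more can be done
```

The carton is in the pocket, the hold-down bar is fitted over it, and the blue catch is pushed home. I handed the job in at about 41 s, with the arm clear of everything.

- **Carton:** I placed it flat in the pocket. The wrist view showed it sitting inside the four corner stops.
- **Bar:** The moves cannot pitch the tool. I let the bar pivot in a light grip by gravity, then pressed it on the catch lug, which brought it to about 0.65 rad. I passed the oblong link under the red head, levelled it against the neck and lowered it.
    - **Height:** both screws on the bar measured 54 mm high, as expected for a seated, level bar.
    - **Ring:** it is centred on the pin to within about 1 mm.
- **Catch:** It stopped hard at about 10 N on two separate pushes. The lug measured 38.75 mm from the pin, where 38 mm means fully shut. Comparing before and after pictures gave about 37 mm of travel against 40. I believe closing the grip moved the catch about 2 mm first, and I take the hard stop as home.
- **Smaller disagreement:** the link's outer end shows about 2–3 mm towards the stud in the fixed views, which is within the play.
- **Other things on the bench:** the black block, beaker, dish and pen look unmoved in the last pictures. The green block and tip box were only partly in view.

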